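Dock and latch the vial board

ROBOT

A 6-joint arm with a two-finger parallel gripper is mounted at the origin on a cart in front of the work surface, level with it; the furniture and walls round the work are solid. World frame = base frame: x ahead of the robot, y to its left, z up, the work surface at z = 0. Lengths are in m, angles in rad, forces in N, time in s.
With the tool pointing down it reaches from about 0.375 to 0.975 m from the base axis. Payload 3.8 kg.
Tool frame: the origin (TCP) lies between the finger pads; the fingertips stand 11 mm ahead of it and the grasp point (between the pads) lies 8 mm behind it; z points along the fingers, y is the direction in which the jaws open and shut (so a half turn about z gives the same grasp; the last joint's range is limited). The gripper opens to 88 mm and grips with 3 to 60 N. Pads are 18 mm wide; open, the fingers measure 123 mm over their backs; the gripper's body (75 mm by 187 mm) begins 45 mm behind the grasp point.
Start: joints at [-1.312, 0.264, 1.604, -0, 1.274, -0.037], TCP at [0.197, -0.646, 0.227] pointing down, gripper open.
Joint ranges: [-2.63, 2.63], [-0.94, 2.18], [0.31, 2.57], [-1.31, 4.45], [0, 2.66], [-2.55, 2.55]. Speed limits (rad/s): [2.57, 2.57, 3.14, 3.14, 3.14, 3.14].

INTERFACE

Orientations are given as a unit quaternion [x, y, z, w].
In Python, from rig import * gives the robot as it stands. The module is installed in compiled form; this text tells all that it offers.
- The arm moves only by the tool servo_tool, never from a script. Its argument "series" is a list that holds one entry, the list of rows, each a list of 6 numbers: the shift along the world's x, y, z in m, then the turn, a rotation vector about the world's x, y, z in degrees. In form: [[[dx, dy, dz, rx, ry, rz], ...]]. A call has 1 to 20 rows; each row is the pose to reach, as a shift and turn from the pose commanded when the call began; what a row does not reach only later rows make up. A row lasts 1/8 s, in which the tool goes at most 62.5 mm and 10.7 degrees, less where a joint would pass 70% of its speed; a pose out of reach is approached as far as the arm can. A call with a gripper value outside its range is refused whole. "gripper" is the opening, from 0 (shut) to 1 (fully open), set as the call begins (left out, the last holds). The fingers move at their own pace and stop on an object; "grip_force" is the grip in N (left out, the last holds). Time passes only in rows, so rows that repeat a pose let the fingers close. It gives the time, the measured TCP pose, the force and the opening at its end, in the units of the state.
- get_obs(): the state, without advancing time (a new reading comes with each control period).
- read_camera(name): name is "scene" or "top"; returns a dict with "image" (400x640x3 uint8, red, green, blue), "depth" (400x640 float32, m along the optical axis (not along the pixel's ray), 0 where there is no reading), "fovy" (degrees; the focal length in pixels is half the picture's height over the tangent of half this angle, whatever the lens; pixels are square), "cx", "cy" (the principal point, pixels), "k1" (the pictures are not rectified: a ray, as slopes to the right and down, at radius r is drawn at 1 + k1 r^2 times it, then the intrinsics apply), "cam_to_world" (4x4, takes a point from camera to world coordinates). Camera axes: x right, y up, looking along -z (the intrinsics and any distortion apply to the point x, -y, -z); pixel columns grow to the right and rows downward; lengths in m; the calibration is good to about 2 mm. A picture is of the moment at which its call begins.
- hand_in(): hands the job in, once; it reports no verdict.
Trained networks look in the newest picture that a camera, given by its name, has taken for a name from the list of things; names that differ only in an ending like _2 or _b are one class to them, and where a whole thing is asked for, a point or a joint stands for the part that bears it (a point fixed in the world has none). Each returns a list of dicts, best first, with "score" (0 to 1); they miss things now and then, are a little off and sometimes report something else, mostly with a low value. They report only what shows in the picture. A call takes as long as a camera call.
- boxes_of(camera, name): "location" ([x, y, z] in m, in world coordinates, good to about 4 mm: the middle of the surface that is visible of it).
The state is a dict: "time_s": time; "qpos": joint angles; "qd": joint speeds; "joint_torque": joint torques, N m; "tool_pos": TCP position; "tool_rot": TCP orientation; "contact_force": force on the tool from outside, world axes, zero at the start; "torque": the same for the moment, N m; "finger_gap": finger opening in m.
Only numpy, scipy, OpenCV 4.12 (cv2) and the standard library are available. Lean on these libraries where they do the work, as an engineer would, in place of code of your own. Each camera call takes 0.05 s, during which the arm holds its last target.

TASK

With a fingertip, push the white vial board along its rails until you feel it drop into the locating notches, then push the turn latch round by its black post, all the way over the edge of the board, to lock it. Only push: do not lift or tip the board and do not ram it. Leave everything else on the worktop where it stands.

Things in the scene. Friction and masses are not known exactly. Their poses are not given: they have to be found in the camera images.
- dock: docking stand, fixed: aluminium base 146 (x) x 340 (y) x 8 mm. Two grey rails run along y: tops z = 30 mm, x = +-30 to +-54, y = -170 to +130; between them it is open down to z = 8. A fence outside each rail: outer face x = +-63, top z = 46. Origin: centre of the underside, z up, worktop at z = 0. Latch at the +y end; -y end open.
- dock_seat (a point): where the board's origin lies when seated: dock x = 0, y = +35, z = 24 mm (play about 2 mm in x and y). Four notches in the rails, 6 mm deep, one for each foot of the board, hold it there; their far walls stop it.
- board: white vial board, loose, 0.5 to 0.8 kg, lying on the rails: slab 110 (x) x 150 (y) x 8 mm (z = 10 to 18 mm) on four feet. Origin: centre in plan, at the undersides of the feet; axes as the dock's. Starts 65 to 125 mm from the seat, towards dock -y, at z = 30 mm; drops 6 mm at the notches. It slides under a few newtons; pushed too hard or too high it can tip out.
- vial_block (a point): top centre of the grey block fixed on the board, 84 (x) x 54 (y) mm, 36 mm above the board's origin, 18 mm off its centre towards -y; it holds four small capped vials (fixed, tops 56 mm above the board's origin).
- board_push (a point): middle of the board's trailing (-y) end face, where it is pushed towards dock +y: 75 mm from the board's origin in -y, 12 mm above it. The face is upright, 50 mm wide, from 1 to 18 mm above the board's origin (110 mm wide above 10 mm).
- latch (a joint): angle (rad) of the steel turn latch. At 0 its arm points to dock -x (open); it grows counter-clockwise seen from above to a stop at 1.57, where the arm points to dock -y over the board's leading edge (locked). Starts at 0 to 0.25, light friction (0.5 N at the post), stays where left. The arm clears a seated board by 2.5 mm, but cannot pass over one that has not dropped.
- latch_axis (a point): on the latch's upright axis, at dock x = +30, y = +145 mm, at the underside of the latch arm (z = 44.5 mm). The arm is 65 mm long, 13 wide, 8 thick.
- latch_post (a point): middle of the black upright post on the latch arm by which it is pushed: 14 mm in diameter, 55 mm from the latch's axis, spanning z = 52 to 83.5 mm; this point is at z = 68.5 mm and moves with the latch.
- seal_jar: small plastic jar with a lid, 44 mm across, 42 tall, loose, stands near the latch end of the dock; a bystander, origin at the centre of its underside
- dropper: small brown dropper bottle, 31 mm across, 105 tall, loose, stands near the latch end of the dock; a bystander, origin at the centre of its underside
- beaker: small glass beaker, 51 mm across, 59 tall, loose, stands off the open end of the dock; a bystander, origin at the centre of its underside
- tip_box: pipette tip box with clear lid, 89 x 122 x 77 mm, loose, at the left of the worktop; a bystander, origin at the centre of its underside
- notebook: closed notebook, 149 x 108 x 16 mm, loose, flat at the right of the worktop; a bystander, origin at the centre of its underside
- timer: small digital timer, 30 x 66 x 59 mm, loose, at the right of the worktop; a bystander, origin at the centre of its underside
- flask: stoppered volumetric flask, 52 mm across, 146 tall, loose, behind on the right; a bystander, origin at the centre of its underside

How it is judged:
On the way, in this order (a step that is already met when the one before it is completed fails the run):
1. the board has dropped into the notches while the latch is still open (z of board in the frame of dock below 0.0265 m and y of board in the frame of dock between 0.03 and 0.04 m and angle between board's own z axis and vertical below 0.03 rad and value of joint latch below 0.8 rad), for 0.2 s.
2. the latch is over the edge of the seated board (z of board in the frame of dock below 0.0265 m and y of board in the frame of dock between 0.03 and 0.04 m and value of joint latch above 1.35 rad), for 0.2 s.
At the end, for the whole second after the job is handed in: the board lies level in the notches (its origin less than 26.5 mm above the dock's underside, within 5 mm of the seat along the rails, tilted less than 0.03 rad), at rest, and the latch stands at more than 1.35 rad (all of step 2 and angle between board's own z axis and vertical below 0.03 rad and linear speed of board below 0.02 m/s); the robot touches nothing.
It fails at once if the board is lifted more than 12 mm off the rails (z of board in the frame of dock above 0.042 m).
It fails at once if the board is tipped more than 0.15 rad (angle between board's own z axis and vertical above 0.15 rad).
It fails at once if the board is rammed (pushed with more than 40 N) (contact force between the arm and board above 40 N).
It fails at once if a bystander is moved more than 25 mm or knocked over (distance of any of seal_jar, dropper, beaker, tip_box, notebook, timer, flask from where it was at the start of the episode above 0.025 m or angle between any of seal_jar, dropper, beaker, tip_box, notebook, timer, flask's own z axis and vertical above 0.5 rad).
It also fails if it takes over 56 s, if anything falls off the work surface, if the arm or the gripper's body presses on something with over 40 N, if the wrist force passes 120 N, or if a joint passes its speed limit or range.

## Working session

There is one attempt and no reset: what is moved stays moved. The work goes in short steps, Python scripts to look and compute and a tool call to move; the robot and the scene stay as the last step left them, time stands still between calls to the robot, and variables do not carry over. Pictures are saved under pics/ and viewed, and the job is handed in when it is done.

Besides the shell and the picture viewer there is one more tool, called after "Request:" as name([rows], argument=value, ...), one row to a line, values as JSON. servo_tool: Moves the arm, as the interface text tells. Its arguments: {"type":"object","properties":{"series":{"type":"array"},"gripper":{"type":"number"},"grip_force":{"type":"number"}},"required":["series"]}

```bash
mkdir -p pics; python3 - <<'E'
from rig import *
import cv2
for c in ["scene","top"]:
    d=read_camera(c); cv2.imwrite(f"pics/{c}0.png",d["image"][:,:,::-1])
    print(c,d["fovy"],d["cx"],d["cy"],d["k1"],d["cam_to_world"].round(3).tolist())
    for n in ["dock","board","vial_block","board_push","latch","latch_axis","latch_post","seal_jar","dropper","beaker","tip_box","notebook","timer","flask"]:
        try:
            print(n,[(round(float(b["score"]),2),[round(float(v),4) for v in b["location"]]) for b in boxes_of(c,n)[:2]])
        except Exception as e: print(n,e)
print(get_obs())
E
```

```text
scene 43.0553214935987 313.7022708786618 195.76932490212053 -0.049793849679616024 [[-0.757, 0.497, -0.425, -0.109], [-0.653, -0.589, 0.476, 0.732], [-0.014, 0.638, 0.77, 1.214], [0.0, 0.0, 0.0, 1.0]]
dock [(0.74, [0.4582, 0.0863, 0.0202])]
board [(0.73, [0.4332, -0.4046, 0.0155]), (0.63, [0.4306, -0.0359, 0.0498])]
vial_block [(0.67, [0.4292, -0.0354, 0.0496])]
board_push [(0.66, [0.4311, -0.0335, 0.0504])]
latch [(0.52, [0.4908, 0.168, 0.0539]), (0.35, [0.6722, -0.1827, 0.0499])]
latch_axis [(0.84, [0.4652, 0.089, 0.0234])]
latch_post [(0.73, [0.4915, 0.1641, 0.0499]), (0.36, [0.5451, 0.238, 0.0528])]
seal_jar [(0.48, [0.4986, 0.286, 0.0428])]
dropper [(0.5, [0.5456, 0.2371, 0.0568])]
beaker [(0.72, [0.4672, -0.1899, 0.0403])]
tip_box [(0.76, [0.384, 0.4548, 0.0786])]
notebook [(0.59, [0.4283, -0.4056, 0.0151]), (0.45, [0.4605, 0.0864, 0.0237])]
timer [(0.49, [0.5679, -0.4064, 0.0446])]
flask [(0.74, [0.6717, -0.1852, 0.0524])]
top 51.401421946790705 323.34184955780654 200.05536695475297 -0.024771979612999526 [[0.006, 0.999, -0.049, 0.458], [-1.0, 0.006, 0.008, 0.031], [0.009, 0.049
[... 661 characters left out ...]
9, -0.4098, 0.0169])]
{'time_s': 1.5, 'qpos': array([-1.31190940e+00,  2.63903828e-01,  1.60398435e+00,  4.23897646e-06,
        1.27368703e+00, -3.68737119e-02]), 'qd': array([-0.00093503, -0.00130893,  0.00126819,  0.00010324, -0.00134027,
       -0.00031101]), 'joint_torque': array([-5.09136607e-04, -5.02040184e+01, -3.57244921e+01,  7.29356264e-02,
        1.85248879e-02, -2.96784549e-05]), 'tool_pos': array([ 0.19675907, -0.64569412,  0.2266116 ]), 'tool_rot': array([9.89085709e-01, 1.47341306e-01, 2.98048147e-06, 8.44480300e-06]), 'contact_force': array([ 0.11077363, -0.9499737 , -0.20355212]), 'torque': array([ 0.00140727, -0.06705062,  0.01465219]), 'finger_gap': 0.08802474144138253}
```

View pics/scene0.png

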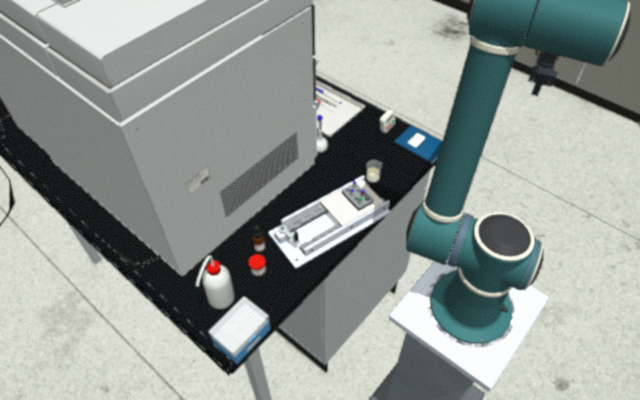

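View pics/top0.png

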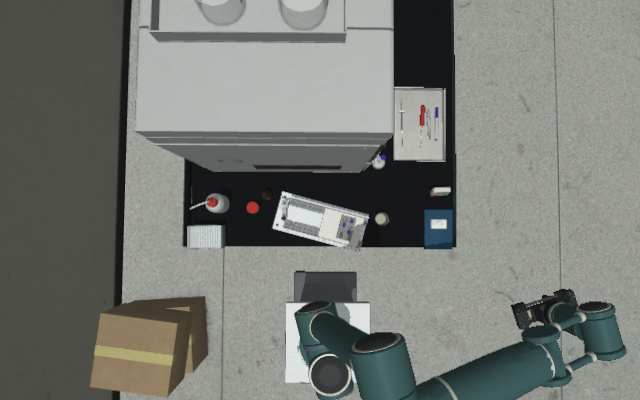

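```bash
cat > h.py <<'E'
from rig import *
import cv2, numpy as np
def K(d):
    f=d["image"].shape[0]/2/np.tan(np.radians(d["fovy"])/2); return f
def cloud(d):
    f=K(d);M=np.array([[f,0,d["cx"]],[0,f,d["cy"]],[0,0,1]])
    h,w=d["depth"].shape
    u,v=np.meshgrid(np.arange(w),np.arange(h))
    p=cv2.undistortPoints(np.stack([u,v],-1).reshape(-1,1,2).astype(float),M,np.array([d["k1"],0,0,0,0.])).reshape(h,w,2)
    z=d["depth"]; P=np.stack([p[...,0]*z,-p[...,1]*z,-z],-1)
    T=d["cam_to_world"]; return P@T[:3,:3].T+T[:3,3]
def project(d,X):
    T=np.linalg.inv(d["cam_to_world"]);P=np.atleast_2d(X)@T[:3,:3].T+T[:3,3]
    s=np.stack([P[:,0]/-P[:,2],-P[:,1]/-P[:,2]],-1);r2=(s**2).sum(1,keepdims=True)
    s=s*(1+d["k1"]*r2);return s*K(d)+[d["cx"],d["cy"]]
def rect(d,z,x0,x1,y0,y1,res):
    # ortho image on plane z: rows x decreasing downward, cols y decreasing rightward
    xs=np.arange(x1,x0,-res);ys=np.arange(y1,y0,-res)
    Y,X=np.meshgrid(ys,xs)
    uv=project(d,np.stack([X.ravel(),Y.ravel(),np.full(X.size,z)],-1)).reshape(*X.shape,2).astype(np.float32)
    return cv2.remap(d["image"],uv[...,0],uv[...,1],cv2.INTER_CUBIC)
E
python3 - <<'E'
from h import *
for c in ["scene","top"]:
    d=read_camera(c)
    P=cloud(d)
    r=rect(d,0.03,0.30,0.70,-0.30,0.35,0.001)
    r=r[:, :, ::-1].copy()
    for i in range(0,650,50): cv2.line(r,(i,0),(i,4 if i%100 else 10),(0,255,255),1)
    for i in range(0,400,50): cv2.line(r,(0,i),(8,i),(0,255,255),1)
    cv2.imwrite(f"pics/rect_{c}.png",r)
    u=(P[...,0]>.3)&(P[...,0]<.65)&(P[...,1]>-.3)&(P[...,1]<.35)&(d["depth"]>0)
    z=P[...,2][u]; print(np.histogram(z,bins=np.arange(-.01,.16,.004)))
E
```

```text
(array([ 106, 1114, 5217, 4116, 1269,  671,  222,  242,  274,  419,  587,
        349,  299,  561,  956,  621,  284,  202,  234,  286,  171,  132,
        150,  160,  151,  117,  111,  112,  143,  109,  128,  108,  134,
        106,  117,  116,  124,  128,  132,  112,  134,  123]), array([-0.01 , -0.006, -0.002,  0.002,  0.006,  0.01 ,  0.014,  0.018,
        0.022,  0.026,  0.03 ,  0.034,  0.038,  0.042,  0.046,  0.05 ,
        0.054,  0.058,  0.062,  0.066,  0.07 ,  0.074,  0.078,  0.082,
        0.086,  0.09 ,  0.094,  0.098,  0.102,  0.106,  0.11 ,  0.114,
        0.118,  0.122,  0.126,  0.13 ,  0.134,  0.138,  0.142,  0.146,
        0.15 ,  0.154,  0.158]))
(array([ 758, 2918, 3714, 1903,  700,  242,   58,   59,  150,  264,  202,
         91,  213,  484,  497,  242,   97,   80,  146,   95,   36,   32,
         37,   42,   16,   11,   12,   11,   20,   21,   34,   33,   15,
          6,    8,   15,   28,   34,   36,   14,    6,   13]), array([-0.01 , -0.006, -0.002,  0.002,  0.006,  0.01 ,  0.014,  0.018,
        0.022,  0.026,  0.03 ,  0.034,  0.038,  0.042,  0.046,  0.05 ,
        0.054,  0.058,  0.062,  0.066,  0.07 ,  0.074,  0.078,  0.082,
        0.086,  0.09 ,  0.094,  0.098,  0.102,  0.106,  0.11 ,  0.114,
        0.118,  0.122,  0.126,  0.13 ,  0.134,  0.138,  0.142,  0.146,
        0.15 ,  0.154,  0.158]))
```

```bash
python3 - <<'E'
import cv2
for c in ["scene","top"]:
    r=cv2.imread(f"pics/rect_{c}.png")
    r=r[40:340,80:560]; cv2.imwrite(f"pics/rectz_{c}.png",cv2.resize(r,(800,500),interpolation=cv2.INTER_CUBIC))
E
```

```text
(no output)
```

View pics/rect_top.png

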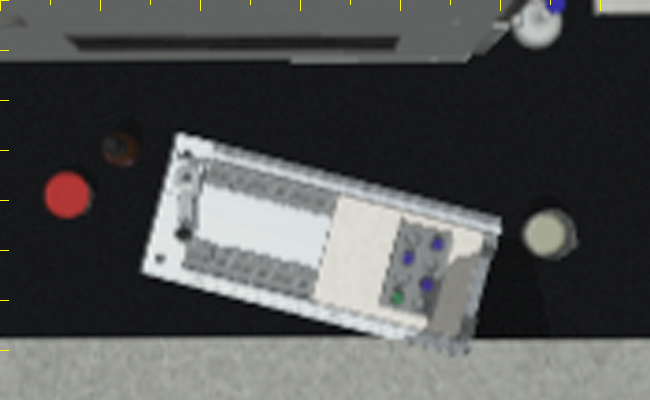

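View pics/rect_scene.png

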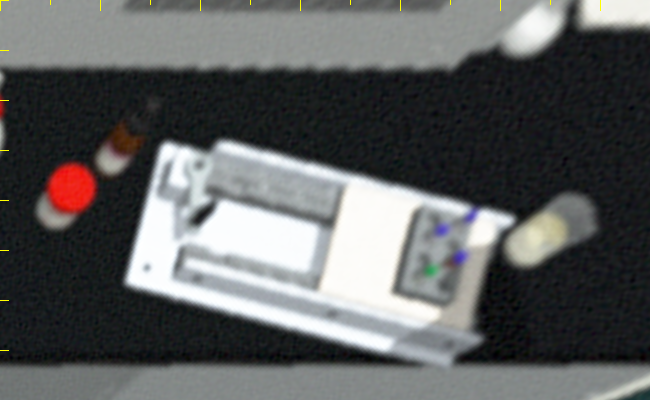

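```bash
cat >> h.py <<'E'
def W(p,X):
    X=np.atleast_2d(X).astype(float);c,s=np.cos(p[2]),np.sin(p[2])
    return np.stack([p[0]+c*X[:,0]-s*X[:,1],p[1]+s*X[:,0]+c*X[:,1],X[:,2]],-1)
def seg(a,b,n=60): 
    t=np.linspace(0,1,n)[:,None]; return np.array(a)*(1-t)+np.array(b)*t
E
cat > fit.py <<'E'
from h import *
from scipy.optimize import minimize
D={c:read_camera(c) for c in ["scene","top"]}
E_=[seg((-.073,.17,.008),(.073,.17,.008)),seg((-.073,-.17,.008),(-.073,.17,.008)),
 seg((-.03,0.06,.03),(-.03,.13,.03)),seg((.03,0.06,.03),(.03,.13,.03)),
 seg((-.063,-.17,.046),(-.063,.13,.046)),seg((.063,-.17,.046),(.063,.13,.046))]
G={}
for c,d in D.items():
    g=cv2.GaussianBlur(cv2.cvtColor(d["image"],cv2.COLOR_RGB2GRAY).astype(np.float32),(0,0),.7)
    G[c]=np.hypot(cv2.Sobel(g,cv2.CV_32F,1,0),cv2.Sobel(g,cv2.CV_32F,0,1))
def score(p,cs,G=G):
    s=0
    for c in cs:
        for e in E_:
            uv=project(D[c],W(p,e)).astype(np.float32)
            v=cv2.remap(G[c],uv[None,:,0],uv[None,:,1],cv2.INTER_LINEAR); s+=np.minimum(v,250).mean()
    return -s
for cs in (["top"],["scene"],["top","scene"]):
    p=np.array([.4538,.0243,-.26])
    for sig in (3,1.5,0.01):
        Gs={c:cv2.GaussianBlur(G[c],(0,0),sig) for c in G}
        r=minimize(score,p,args=(cs,Gs),method="Nelder-Mead",options=dict(initial_simplex=p+np.array([[0,0,0],[.008,0,0],[0,.008,0],[0,0,.04]]),xatol=1e-5)); p=r.x
    print(cs,p,r.fun)
    best=p
np.save("dock.npy",best)
Ewire=E_+[seg((-.073,-.17,.008),(.073,-.17,.008)),seg((.073,-.17,.008),(.073,.17,.008))]
for c,d in D.items():
    S=6;uv0=project(d,[[.45,.02,.03]])[0];x0,y0=(uv0-[66,50]).astype(int)
    im=cv2.resize(d["image"][y0:y0+100,x0:x0+132,::-1],None,fx=S,fy=S,interpolation=cv2.INTER_CUBIC)
    for e in Ewire:
        for q in (project(d,W(best,e))-[x0,y0]+.5)*S-.5: cv2.circle(im,tuple(int(round(v)) for v in q),0,(0,255,0),-1)
    cv2.imwrite(f"pics/fit_{c}.png",im)
E
python3 fit.py
```

```text
['top'] [ 0.45845323  0.02983581 -0.26098458] -1248.787109375
['scene'] [ 0.45400173  0.03076317 -0.25774103] -1257.229248046875
['top', 'scene'] [ 0.45661463  0.02965273 -0.2532143 ] -2325.0302734375
```

View pics/fit_top.png

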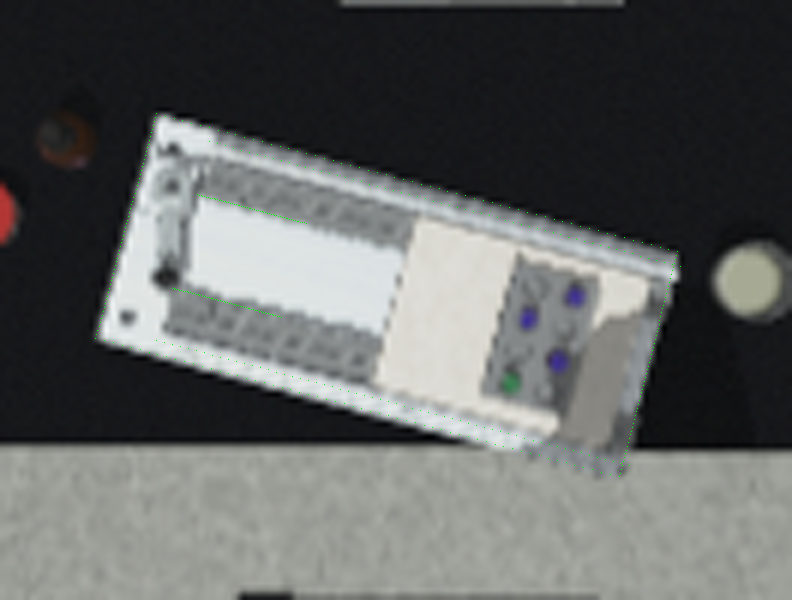

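View pics/fit_scene.png

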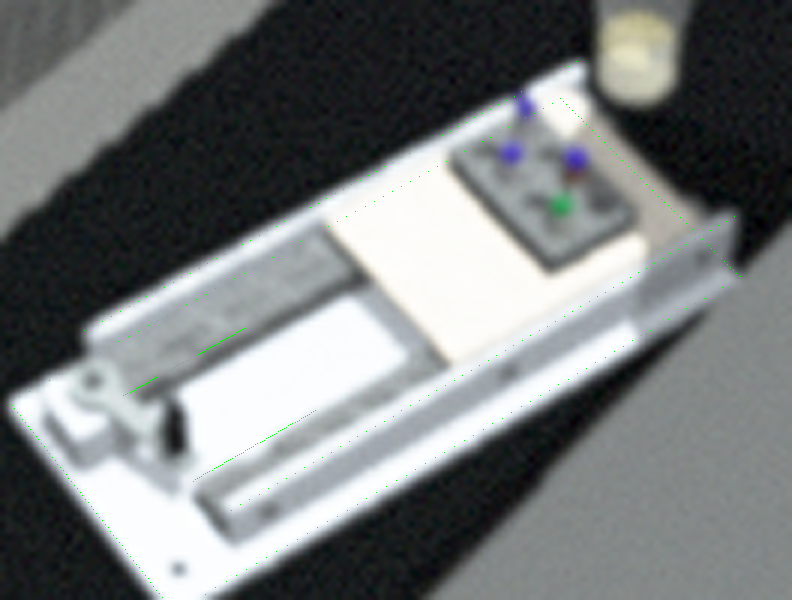

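```bash
python3 - <<'E'
from h import *
p=np.load("dock.npy"); c,s=np.cos(p[2]),np.sin(p[2])
def L(X): X=np.atleast_2d(X)-[p[0],p[1],0]; return np.stack([c*X[:,0]+s*X[:,1],-s*X[:,0]+c*X[:,1],X[:,2]],-1)
for cam in ["scene","top"]:
    d=read_camera(cam); g=cv2.cvtColor(d["image"],cv2.COLOR_RGB2GRAY).astype(np.float32)
    ys=np.arange(-.2,.08,.002)
    row=[]
    for x in (-.048,-.042,.035,.048):
        uv=project(d,W(p,np.stack([np.full_like(ys,x),ys,np.full_like(ys,.048)],-1))).astype(np.float32)
        v=cv2.remap(g,uv[None,:,0],uv[None,:,1],cv2.INTER_LINEAR)[0]
        dv=np.gradient(v); i=np.argsort(dv)[:3]
        print(cam,x,"lead edges y",ys[i],dv[i].round()," rises",ys[np.argsort(-dv)[:3]])
    for n in ["vial_block","latch_post","latch","beaker","dropper","seal_jar"]:
        b=boxes_of(cam,n)
        if b: print(n,b[0]["score"],L(b[0]["location"]).round(3),np.round(b[0]["location"],3))
    P=cloud(d);l=L(P.reshape(-1,3)).reshape(P.shape)
    dark=(g<40)&(l[...,2]>.062)&(abs(l[...,0]+.02)<.04)&(abs(l[...,1]-.14)<.05)
    print("post",dark.sum(),l[dark].mean(0) if dark.any() else 0)
    # ortho profile heights along x~0 near trailing end
    m=(abs(l[...,0]-.0)<.02)&(l[...,1]<-.12)&(l[...,1]>-.2)
    q=l[m];q=q[np.argsort(q[:,1])]; print(np.c_[q[::6,1],q[::6,2]].round(3).tolist())
E
```

```text
scene -0.048 lead edges y [-2.00000000e-03  1.66533454e-16 -4.00000000e-03] [-34. -32. -19.]  rises [-0.158 -0.156 -0.154]
scene -0.042 lead edges y [-2.00000000e-03  1.66533454e-16 -4.00000000e-03] [-28. -26. -20.]  rises [-0.156 -0.154 -0.158]
scene 0.035 lead edges y [-2.00000000e-03  1.66533454e-16 -1.68000000e-01] [-38. -31. -29.]  rises [-0.072 -0.158 -0.156]
scene 0.048 lead edges y [-0.132 -0.13  -0.134] [-35. -31. -30.]  rises [-0.164 -0.162 -0.074]
vial_block 0.84 [[-0.008 -0.072  0.048]] [ 0.431 -0.038  0.048]
latch_post 0.68 [[0.001 0.141 0.051]] [0.493 0.166 0.051]
latch 0.68 [[-0.003  0.141  0.053]] [0.489 0.167 0.053]
beaker 0.66 [[ 0.06  -0.212  0.036]] [ 0.462 -0.191  0.036]
dropper 0.68 [[0.033 0.223 0.056]] [0.544 0.237 0.056]
seal_jar 0.65 [[-0.023  0.26   0.044]] [0.5   0.287 0.044]
post 7 [-0.02951201  0.1375334   0.07378777]
[[-0.2, 0.004], [-0.198, -0.888], [-0.197, 0.001], [-0.196, 0.002], [-0.194, 0.001], [-0.192, 0.005], [-0.191, -0.876], [-0.189, 0.001], [-0.188, -0.002], [-0.187, 0.004], [-0.186, -0.892], [-0.183, -0.002], [-0.181, -0.886], [-0.176, -0.89
[... 802 characters left out ...]
0.212 0.062]] [0.547 0.225 0.062]
seal_jar 0.67 [[-0.017  0.26   0.043]] [0.505 0.285 0.043]
post 0 0
[[-0.2, -0.001], [-0.197, -0.003], [-0.195, 0.004], [-0.193, 0.001], [-0.191, -0.0], [-0.189, -0.008], [-0.187, -0.001], [-0.184, -0.002], [-0.183, -0.01], [-0.181, -0.003], [-0.178, -0.004], [-0.176, -0.005], [-0.174, -0.002], [-0.171, -0.0], [-0.169, 0.006], [-0.167, 0.006], [-0.164, 0.011], [-0.162, 0.009], [-0.159, 0.008], [-0.153, 0.045], [-0.151, 0.044], [-0.149, 0.048], [-0.147, 0.047], [-0.146, 0.045], [-0.144, 0.046], [-0.141, 0.048], [-0.14, 0.044], [-0.137, 0.044], [-0.134, 0.043], [-0.133, 0.044], [-0.13, 0.047], [-0.128, 0.047], [-0.124, 0.068], [-0.123, 0.061], [-0.121, 0.066]]
```

Request:
servo_tool([
  [[0.02, 0.045, 0, 0, 0, 6], [0.04, 0.09, 0, 0, 0, 12], [0.06, 0.135, 0, 0, 0, 18], [0.08, 0.18, 0, 0, 0, 24], [0.1, 0.23, 0, 0, 0, 30], [0.12, 0.28, 0, 0, 0, 36], [0.14, 0.33, 0, 0, 0, 42], [0.16, 0.375, 0, 0, 0, 48], [0.18, 0.42, 0, 0, 0, 53], [0.2, 0.46, 0, 0, 0, 57], [0.21, 0.49, 0, 0, 0, 58.3], [0.214, 0.499, 0, 0, 0, 58.3], [0.214, 0.499, -0.02, 0, 0, 58.3], [0.214, 0.499, -0.05, 0, 0, 58.3], [0.214, 0.499, -0.08, 0, 0, 58.3], [0.214, 0.499, -0.1, 0, 0, 58.3], [0.214, 0.499, -0.1, 0, 0, 58.3]],
], gripper=0, grip_force=20)

```text
time_s: 4.53
tool_pos: [0.4091, -0.1468, 0.125]
tool_rot: [0.792, 0.61, -0.001, -0.002]
contact_force: [0.4, 0.3, -0.3]
finger_gap: 0.0005
```

```bash
cat > look.py <<'E'
import sys
from h import *
p=np.load("dock.npy"); c,s=np.cos(p[2]),np.sin(p[2])
ctr=[float(v) for v in sys.argv[2:5]] or [.45,.02,.03]
ims=[]
for cam in ["top","scene"]:
    d=read_camera(cam); uv=project(d,[ctr])[0];x0,y0=(uv-[33,40]).astype(int)
    ims.append(cv2.resize(d["image"][y0:y0+90,x0:x0+66,::-1],None,fx=6,fy=6,interpolation=cv2.INTER_CUBIC))
cv2.imwrite(f"pics/{sys.argv[1]}.png",np.hstack(ims))
o=get_obs();t=o["tool_pos"];dx,dy=t[0]-p[0],t[1]-p[1]
print(o["time_s"],"tool",t.round(4),"dock",round(c*dx+s*dy,4),round(-s*dx+c*dy,4),o["tool_rot"].round(4),"F",o["contact_force"].round(2),o["finger_gap"])
E
python3 look.py a1 .41 -.147 .05
```

```text
4.625 tool [ 0.411  -0.1474  0.1272] dock 0.0002 -0.1828 [7.923e-01 6.101e-01 0.000e+00 3.000e-04] F [ 0.6  -0.78  0.46] 0.0005383593032023193
```

View pics/a1.png

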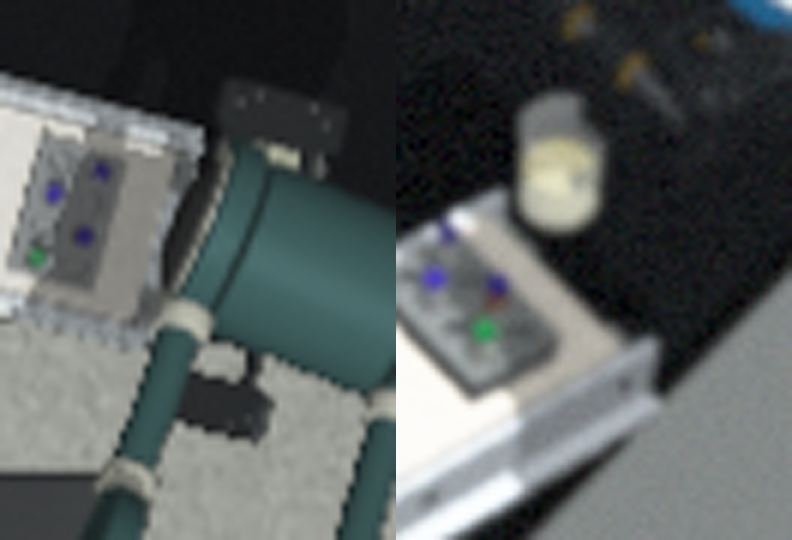

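```bash
python3 - <<'E'
from h import *
d=read_camera("scene"); cv2.imwrite("pics/s2.png",d["image"][:,:,::-1]); print(project(d,[[.41,-.147,.05]]),get_obs()["time_s"])
E
```

```text
[[379.06087371 184.91018029]] 4.675
```

View pics/s2.png

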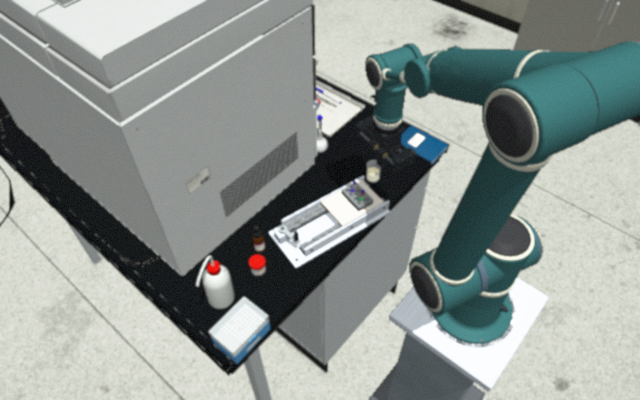

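Request:
servo_tool([
  [[0, 0, -0.03, 0, 0, 0], [0, 0, -0.06, 0, 0, 0], [0, 0, -0.078, 0, 0, 0], [0, 0, -0.081, 0, 0, 0], [0.0013, 0.0048, -0.081, 0, 0, 0], [0.0025, 0.0097, -0.081, 0, 0, 0], [0.003, 0.0116, -0.081, 0, 0, 0], [0.0035, 0.0136, -0.081, 0, 0, 0], [0.004, 0.0155, -0.081, 0, 0, 0], [0.0045, 0.0174, -0.081, 0, 0, 0], [0.005, 0.0194, -0.081, 0, 0, 0], [0.0055, 0.0213, -0.081, 0, 0, 0], [0.006, 0.0232, -0.081, 0, 0, 0], [0.0065, 0.0252, -0.081, 0, 0, 0]],
])

```text
time_s: 6.42
tool_pos: [0.4173, -0.1213, 0.0456]
tool_rot: [0.792, 0.61, -0.0, -0.0]
contact_force: [-0.3, 0.3, 1.1]
finger_gap: 0.0004
```

```bash
python3 look.py a3 .41 -.147 .05
```

```text
6.525 tool [ 0.4173 -0.1213  0.0456] dock -0.0003 -0.156 [ 0.792   0.6106  0.     -0.    ] F [-0.23 -0.19  0.48] 0.00029898252981224523
```

View pics/a3.png

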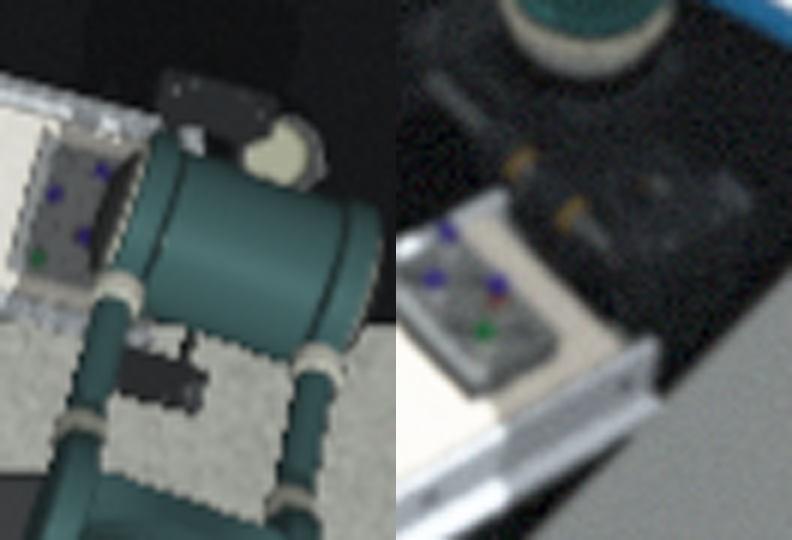

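Request:
servo_tool([
  [[0.0005, 0.0019, 0, 0, 0, 0], [0.001, 0.0039, 0, 0, 0, 0], [0.0015, 0.0058, 0, 0, 0, 0], [0.002, 0.0077, 0, 0, 0, 0]],
])

```text
time_s: 7.02
tool_pos: [0.4193, -0.1137, 0.0456]
tool_rot: [0.792, 0.61, 0.0, 0.0]
contact_force: [-0.5, -0.4, -0.0]
finger_gap: 0.0003
```

Request:
servo_tool([
  [[0.0005, 0.0019, 0, 0, 0, 0], [0.001, 0.0039, 0, 0, 0, 0], [0.0015, 0.0058, 0, 0, 0, 0], [0.002, 0.0077, 0, 0, 0, 0]],
])

```text
time_s: 7.52
tool_pos: [0.4213, -0.1059, 0.0456]
tool_rot: [0.792, 0.61, -0.0, -0.0]
contact_force: [0.2, -0.5, 0.3]
finger_gap: 0.0006
```

```bash
python3 look.py a4 .43 -.07 .05
```

```text
7.625 tool [ 0.4213 -0.1059  0.0456] dock -0.0002 -0.1401 [ 0.792   0.6106  0.     -0.    ] F [0.79 0.28 0.32] 0.0007183743547279278
```

View pics/a4.png

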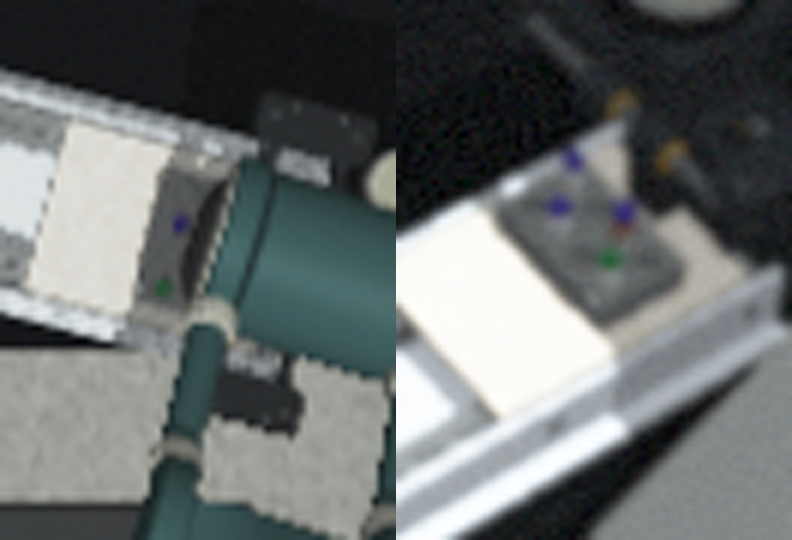

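```bash
cat > bd.py <<'E'
from h import *
p=np.load("dock.npy")
d=read_camera("scene"); g=cv2.cvtColor(d["image"],cv2.COLOR_RGB2GRAY).astype(np.float32)
ys=np.arange(-.04,.125,.001)
for z in (.048,.042):
  for x in (-.042,.035):
    uv=project(d,W(p,np.stack([np.full_like(ys,x),ys,np.full_like(ys,z)],-1))).astype(np.float32)
    v=cv2.remap(g,uv[None,:,0],uv[None,:,1],cv2.INTER_LINEAR)[0]
    dv=np.gradient(v); i=np.argmin(dv); print(z,x,"lead",ys[i].round(3),dv[i].round(1),"board y",(ys[i]-.075).round(3))
c,s=np.cos(p[2]),np.sin(p[2])
P=cloud(d)-[p[0],p[1],0]; l=np.stack([c*P[...,0]+s*P[...,1],-s*P[...,0]+c*P[...,1],P[...,2]],-1)
m=(abs(l[...,0]-.0)<.045)&(l[...,1]>-.04)&(l[...,1]<.12)&(l[...,2]>.036)&(l[...,2]<.055)&(g>180)
print("slab z",np.median(l[m][:,2]),m.sum(), "ymax", np.percentile(l[m][:,1],98))
E
python3 bd.py
python3 - <<'E'
import sys; sys.path.insert(0,'.')
from h import *
d=read_camera("scene");uv=project(d,[[.43,-.08,.05]])[0];x0,y0=(uv-[33,28]).astype(int)
cv2.imwrite("pics/a5.png",cv2.resize(d["image"][y0:y0+50,x0:x0+66,::-1],None,fx=12,fy=12,interpolation=cv2.INTER_CUBIC))
P=cloud(d)[y0:y0+50,x0:x0+66]
for r in range(6,30,2): print(r*12,[ (c*12,)+tuple(int(v*1000) for v in P[r,c]) for c in range(36,62,4)])
E
```

```text
0.048 -0.042 lead -0.002 -15.8 board y -0.077
0.048 0.035 lead -0.001 -21.9 board y -0.076
0.042 -0.042 lead -0.003 -19.9 board y -0.078
0.042 0.035 lead -0.004 -20.5 board y -0.079
slab z 0.04920987438873303 325 ymax -0.0016817586533281188
72 [(432, 434, -89, 139), (480, 414, -80, 160), (528, 397, -73, 179), (576, 388, -80, 179), (624, 382, -91, 174), (672, 377, -103, 167), (720, 369, -112, 165)]
96 [(432, 427, -80, 143), (480, 417, -85, 145), (528, 399, -77, 165), (576, 386, -78, 173), (624, 381, -90, 168), (672, 373, -99, 165), (720, 365, -106, 165)]
120 [(432, -109, 732, 1213), (480, 412, -78, 146), (528, 397, -76, 159), (576, 385, -76, 168), (624, 378, -87, 163), (672, 380, -113, 140), (720, 366, -109, 154)]
144 [(432, 419, -69, 141), (480, 408, -73, 146), (528, 399, -81, 145), (576, 380, -69, 169), (624, 388, -105, 132), (672, 439, -216, 0), (720, 356, -94, 165)]
168 [(432, 420, -73, 128), (480, 403, -67, 146), (528, 395, -74, 146), (576, 378, -68, 163), (624, 368, -72, 167), (672, 360, -81, 165), (720, 351, -86, 168)]
192 [(432, 436, -97, 87), (480, 400, -63, 143), (528, 393, 
[... 336 characters left out ...]
67, 141), (624, 358, -59, 161), (672, 348, -64, 164), (720, 339, -70, 165)]
264 [(432, 438, -103, 52), (480, 417, -93, 77), (528, 407, -98, 81), (576, 372, -63, 138), (624, 353, -52, 163), (672, 343, -56, 167), (720, 336, -66, 163)]
288 [(432, 415, -70, 91), (480, 415, -90, 72), (528, 406, -98, 72), (576, 428, -157, 2), (624, 351, -50, 157), (672, 338, -50, 167), (720, 335, -65, 156)]
312 [(432, 414, -69, 82), (480, 416, -93, 60), (528, 413, -111, 45), (576, 424, -152, 0), (624, 351, -51, 148), (672, 338, -50, 159), (720, 340, -77, 132)]
336 [(432, 413, -68, 76), (480, 405, -78, 73), (528, 407, -102, 50), (576, 398, -110, 50), (624, 349, -50, 141), (672, 345, -65, 131), (720, 393, -173, -4)]
```

View pics/a5.png

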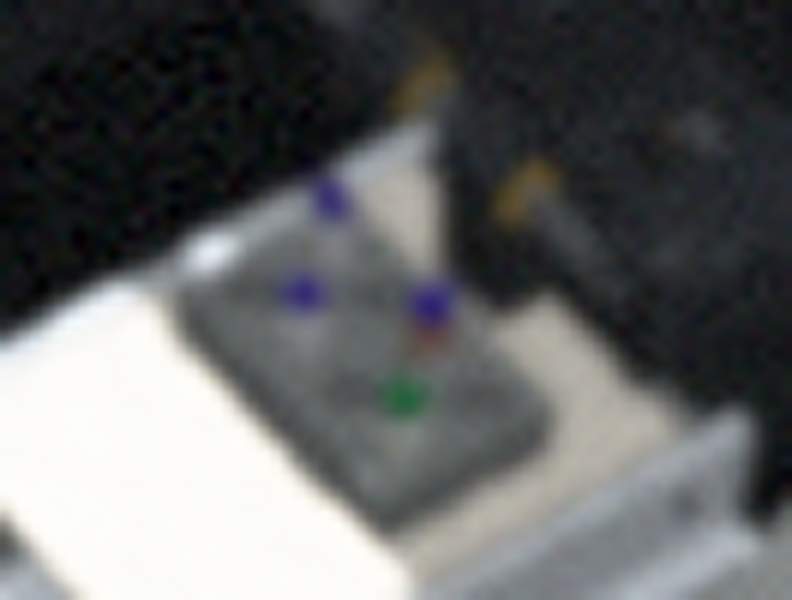

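Request:
servo_tool([
  [[-0.002, -0.0077, 0, 0, 0, 0], [-0.004, -0.0155, 0, 0, 0, 0], [-0.006, -0.0232, 0, 0, 0, 0], [-0.008, -0.031, 0, 0, 0, 0], [-0.0105, -0.0407, 0, 0, 0, 0], [-0.0105, -0.0407, 0, 0, 0, 0]],
])

```text
time_s: 8.48
tool_pos: [0.4106, -0.1475, 0.0456]
tool_rot: [0.792, 0.61, -0.0, 0.0]
contact_force: [1.0, 0.4, -0.1]
finger_gap: 0.0006
```

```bash
python3 bd.py; python3 - <<'E'
from h import *
p=np.load("dock.npy"); c,s=np.cos(p[2]),np.sin(p[2])
o=get_obs();t=o["tool_pos"];print(t,o["qpos"].round(4),o["contact_force"])
d=read_camera("scene");uv=project(d,[t])[0];x0,y0=(uv-[33,35]).astype(int)
im=cv2.resize(d["image"][y0:y0+50,x0:x0+66,::-1],None,fx=12,fy=12,interpolation=cv2.INTER_CUBIC)
im=np.clip(im.astype(float)*2.0+20,0,255).astype(np.uint8)
for k,z in enumerate((-.011,0,.02,.05)):
    q=(project(d,[t+[0,0,z]])[0]-[x0,y0]+.5)*12; cv2.circle(im,tuple(int(v) for v in q),4,(0,0,255) if k else (0,255,0),-1)
cv2.imwrite("pics/a6.png",im)
P=cloud(d)-[p[0],p[1],0]; l=np.stack([c*P[...,0]+s*P[...,1],-s*P[...,0]+c*P[...,1],P[...,2]],-1)
m=(abs(l[...,0])<.08)&(abs(l[...,1]+.181)<.045)&(l[...,2]>.03)&(l[...,2]<.12)
v,u=np.nonzero(m)
for a,b in list(zip(v,u))[::4]: print(((b-x0)*12,(a-y0)*12),(l[a,b]*1000).astype(int),d["image"][a,b].mean().astype(int))
E
```

```text
0.048 -0.042 lead -0.002 -15.1 board y -0.077
0.048 0.035 lead -0.001 -22.0 board y -0.076
0.042 -0.042 lead -0.004 -20.2 board y -0.079
0.042 0.035 lead -0.004 -20.6 board y -0.079
slab z 0.04909745050231318 328 ymax -0.0016235385730706319
[ 0.41063634 -0.14714687  0.04559515] [-4.0130e-01  6.6000e-03  2.2642e+00  2.0000e-04  8.7090e-01 -1.4290e-01] [0.15783124 0.22950092 0.81796066]
(np.int64(264), np.int64(216)) [  72 -194   53] 79
(np.int64(276), np.int64(240)) [  67 -194   47] 151
(np.int64(264), np.int64(252)) [  74 -197   36] 131
(np.int64(312), np.int64(252)) [  55 -196   53] 154
(np.int64(276), np.int64(264)) [  69 -196   36] 172
(np.int64(324), np.int64(264)) [  54 -200   46] 195
(np.int64(288), np.int64(276)) [  62 -195   38] 196
(np.int64(336), np.int64(276)) [  48 -198   49] 197
(np.int64(324), np.int64(288)) [  53 -199   39] 217
(np.int64(312), np.int64(300)) [  55 -198   33] 211
(np.int64(192), np.int64(312)) [  61 -162   46] 107
(np.int64(324), np.int64(312)) [  50 -198   33] 203
(np.int64(180), np.int64(324)) [  57 -155   50] 139
(np.int64(348), np.int64(324)) [  12 
[... 3195 characters left out ...]
2)) [ -61 -163   46] 139
(np.int64(420), np.int64(624)) [ -54 -142   50] 172
(np.int64(480), np.int64(624)) [ -60 -156   47] 145
(np.int64(384), np.int64(636)) [ -46 -137   41] 175
(np.int64(444), np.int64(636)) [ -58 -147   46] 161
(np.int64(492), np.int64(636)) [ -64 -157   45] 153
(np.int64(420), np.int64(648)) [ -56 -141   43] 156
(np.int64(468), np.int64(648)) [ -64 -149   45] 157
(np.int64(420), np.int64(660)) [ -62 -136   48] 159
(np.int64(468), np.int64(660)) [ -65 -149   41] 140
(np.int64(432), np.int64(672)) [ -65 -137   46] 152
(np.int64(480), np.int64(672)) [ -63 -156   31] 127
(np.int64(456), np.int64(684)) [ -66 -145   36] 111
(np.int64(468), np.int64(696)) [ -69 -146   34] 104
```

View pics/a6.png

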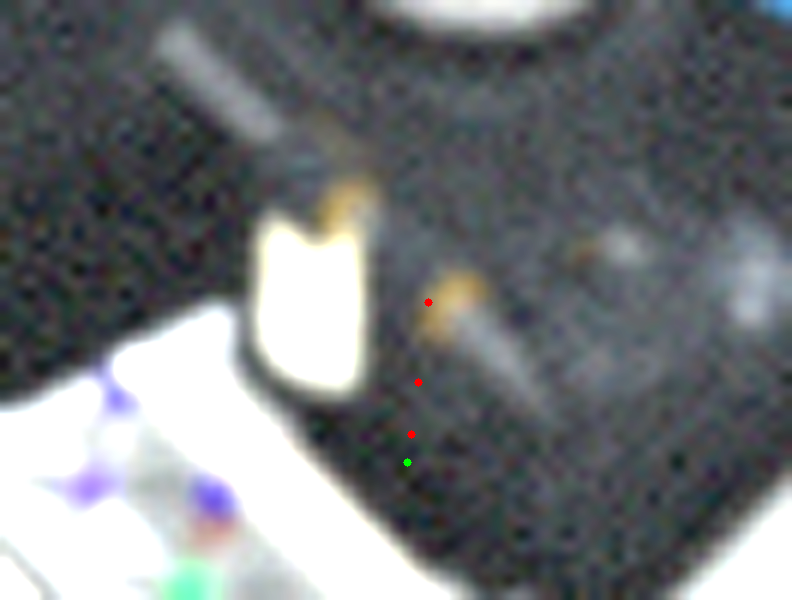

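```bash
python3 - <<'E'
from h import *
p=np.load("dock.npy"); c,s=np.cos(p[2]),np.sin(p[2])
for cam in ["scene"]:
    d=read_camera(cam)
    t=get_obs()["tool_pos"];uv=project(d,[t])[0];x0,y0=(uv-[33,35]).astype(int)
    P=cloud(d)-[p[0],p[1],0]; l=np.stack([c*P[...,0]+s*P[...,1],-s*P[...,0]+c*P[...,1],P[...,2]],-1)
    for r in range(26,46):
        print(r*12,[(int(k*12),*(l[y0+r,x0+k]*1000).astype(int).tolist()) if d["depth"][y0+r,x0+k]>0 else (int(k*12),'none') for k in range(30,46,2)])
E
```

```text
312 [(360, 8, -170, 90), (384, -23, -147, 133), (408, -28, -150, 136), (432, -32, -154, 137), (456, -40, -153, 145), (480, -42, -160, 142), (504, 41, -255, 4), (528, -58, -159, 157)]
324 [(360, 8, -170, 85), (384, -23, -148, 128), (408, -30, -148, 134), (432, -32, -155, 132), (456, -38, -156, 137), (480, -40, -162, 135), (504, 36, -250, 7), (528, -65, -152, 164)]
336 [(360, 13, -176, 72), (384, 4, -175, 81), (408, -32, -147, 132), (432, -16, -171, 103), (456, -14, -181, 95), (480, -46, -156, 140), (504, -52, -158, 144), (528, -69, -149, 165)]
348 [(360, 6, -170, 77), (384, 2, -174, 79), (408, -9, -171, 92), (432, -15, -173, 96), (456, -17, -179, 93), (480, -48, -155, 138), (504, -51, -159, 138), (528, -69, -149, 161)]
360 [(360, 7, -171, 71), (384, 0, -172, 77), (408, -8, -171, 86), (432, -15, -173, 91), (456, -14, -182, 85), (480, -17, -187, 84), (504, -56, -155, 141), (528, -73, -146, 163)]
372 [(360, 6, -171, 68), (384, 1, -174, 70), (408, -9, -172, 82), (432, -15, -173, 87), (456, -14, -183, 80), (480, -13, -192, 72), (504, -55, -157, 135), (528, -71, -148, 156)]
384 [(360, 8, -1
[... 1620 characters left out ...]
4, -4, -217, 1), (528, -10, -219, 5)]
504 [(360, 11, -181, 4), (384, 9, -188, 2), (408, 8, -196, -1), (432, 3, -199, 0), (456, 0, -205, 0), (480, -3, -209, 1), (504, -10, -211, 6), (528, -11, -219, 1)]
516 [(360, 9, -179, 3), (384, 6, -185, 2), (408, 3, -191, 1), (432, 2, -199, -2), (456, -3, -202, 0), (480, -9, -204, 5), (504, -7, -215, -4), (528, -13, -217, 0)]
528 [(360, -20, -150, 48), (384, 4, -184, 1), (408, 0, -188, 1), (432, 'none'), (456, -7, -197, 3), (480, -12, -201, 5), (504, -14, -208, 2), (528, -18, -213, 3)]
540 [(360, -24, -147, 49), (384, -1, -179, 4), (408, -3, -185, 3), (432, -5, -191, 0), (456, -7, -198, -2), (480, -13, -201, 1), (504, -15, -207, 0), (528, -19, -213, -1)]
```

Request:
servo_tool([
  [[0, 0, -0.01, 0, 0, 0], [0, 0, -0.02, 0, 0, 0], [0, 0, -0.02, 0, 0, 0]],
])

```text
time_s: 9.0
tool_pos: [0.4095, -0.146, 0.0241]
tool_rot: [0.792, 0.611, -0.001, -0.001]
contact_force: [-0.3, -0.1, -0.2]
finger_gap: 0.0001
```

```bash
cat > fing.py <<'E'
from h import *
p=np.load("dock.npy"); c,s=np.cos(p[2]),np.sin(p[2])
o=get_obs();t=o["tool_pos"];print(o["time_s"],t,o["contact_force"].round(1))
d=read_camera("scene");uv=project(d,[t])[0];x0,y0=(uv-[33,35]).astype(int)
im=cv2.resize(d["image"][y0:y0+50,x0:x0+66,::-1],None,fx=12,fy=12,interpolation=cv2.INTER_CUBIC)
im=np.clip(im.astype(float)*2.0+20,0,255).astype(np.uint8)
cv2.imwrite("pics/fing.png",im)
def L(X): X=X-np.array([p[0],p[1],0]); return np.stack([c*X[...,0]+s*X[...,1],-s*X[...,0]+c*X[...,1],X[...,2]],-1)
l=L(cloud(d)); lt=L(t); print("tcp dock",lt.round(4))
g=d["image"].mean(-1)
m=(abs(l[...,0]-lt[0])<.03)&(abs(l[...,1]-lt[1])<.016)&(l[...,2]>.012)&(l[...,2]<lt[2]+.06)&(g<70)
q=l[m]; print(len(q)); 
for a in range(0,130,5):
    k=q[(q[:,2]>a/1000)&(q[:,2]<=(a+5)/1000)]
    if len(k): print(a,len(k),"x",k[:,0].min().round(3),k[:,0].max().round(3),"y",k[:,1].min().round(3),k[:,1].max().round(3))
E
python3 fing.py
```

```text
9.0 [ 0.40947065 -0.14604058  0.02414052] [-0.3 -0.1 -0.2]
tcp dock [-0.0016 -0.1819  0.0241]
71
35 2 x -0.011 -0.004 y -0.173 -0.171
40 10 x -0.015 0.012 y -0.191 -0.168
45 10 x -0.017 0.006 y -0.19 -0.171
50 7 x -0.018 0.008 y -0.177 -0.168
55 17 x -0.018 0.011 y -0.187 -0.167
60 9 x -0.018 0.008 y -0.187 -0.171
65 7 x -0.018 0.007 y -0.183 -0.171
70 6 x -0.019 -0.012 y -0.178 -0.17
80 3 x -0.021 -0.019 y -0.175 -0.17
```

View pics/fing.png

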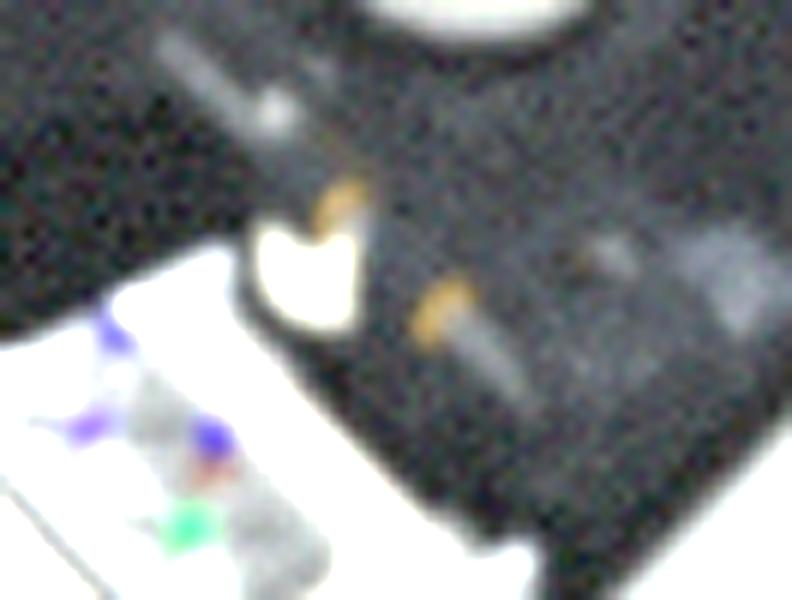

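Request:
servo_tool([
  [[0, 0, -0.002, 0, 0, 0], [0, 0, -0.004, 0, 0, 0], [0.001, 0.0039, -0.004, 0, 0, 0], [0.002, 0.0077, -0.004, 0, 0, 0], [0.003, 0.0116, -0.004, 0, 0, 0], [0.0035, 0.0136, -0.004, 0, 0, 0], [0.004, 0.0155, -0.004, 0, 0, 0], [0.0045, 0.0174, -0.004, 0, 0, 0], [0.005, 0.0194, -0.004, 0, 0, 0]],
])

```text
time_s: 10.18
tool_pos: [0.4158, -0.1278, 0.0216]
tool_rot: [0.792, 0.611, -0.0, 0.0]
contact_force: [-1.1, -3.5, 0.9]
finger_gap: 0.0003
```

Request:
servo_tool([
  [[0.0005, 0.0019, 0, 0, 0, 0], [0.001, 0.0039, 0, 0, 0, 0], [0.0015, 0.0058, 0, 0, 0, 0], [0.002, 0.0077, 0, 0, 0, 0]],
])

```text
time_s: 10.68
tool_pos: [0.4178, -0.1196, 0.0216]
tool_rot: [0.792, 0.61, -0.0, 0.0]
contact_force: [-1.3, -3.5, 1.1]
finger_gap: 0.0003
```

```bash
python3 bd.py; python3 fing.py
```

```text
0.048 -0.042 lead 0.008 -18.8 board y -0.067
0.048 0.035 lead 0.008 -22.2 board y -0.067
0.042 -0.042 lead 0.006 -20.3 board y -0.069
0.042 0.035 lead 0.005 -22.9 board y -0.07
slab z 0.04973866003695093 407 ymax 0.008034411177108822
10.725 [ 0.4178374  -0.11942064  0.02161444] [-0.9 -2.   1.2]
tcp dock [-0.0002 -0.154   0.0216]
39
40 2 x -0.015 -0.013 y -0.156 -0.153
45 4 x -0.015 -0.012 y -0.16 -0.148
50 5 x -0.015 0.008 y -0.16 -0.146
55 9 x -0.016 -0.001 y -0.158 -0.142
60 7 x -0.015 0.014 y -0.149 -0.142
65 6 x -0.019 -0.01 y -0.153 -0.142
70 5 x -0.018 -0.012 y -0.162 -0.143
75 1 x -0.017 -0.017 y -0.143 -0.143
```

View pics/fing.png

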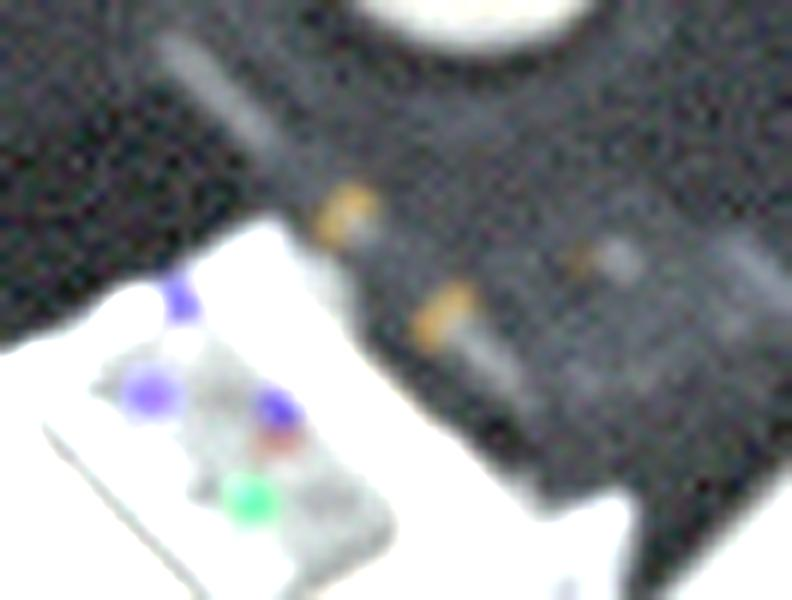

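Request:
servo_tool([
  [[0.001, 0.0039, 0, 0, 0, 0], [0.002, 0.0077, 0, 0, 0, 0], [0.003, 0.0116, 0, 0, 0, 0], [0.004, 0.0155, 0, 0, 0, 0], [0.005, 0.0194, 0, 0, 0, 0], [0.006, 0.0232, 0, 0, 0, 0], [0.007, 0.0271, 0, 0, 0, 0], [0.008, 0.031, 0, 0, 0, 0], [0.009, 0.0348, 0, 0, 0, 0], [0.01, 0.0387, 0, 0, 0, 0], [0.011, 0.0426, 0, 0, 0, 0], [0.012, 0.0465, 0, 0, 0, 0]],
])

```text
time_s: 12.28
tool_pos: [0.4298, -0.0729, 0.0216]
tool_rot: [0.792, 0.61, -0.0, -0.0]
contact_force: [-1.0, -3.4, 1.0]
finger_gap: 0.0005
```

```bash
python3 bd.py; python3 look.py b1 .44 .02 .05
```

```text
0.048 -0.042 lead 0.056 -18.9 board y -0.019
0.048 0.035 lead 0.056 -20.2 board y -0.019
0.042 -0.042 lead 0.054 -20.9 board y -0.021
0.042 0.035 lead 0.054 -20.6 board y -0.021
slab z 0.04926275015788717 594 ymax 0.05558931208171374
12.425 tool [ 0.4299 -0.0726  0.0216] dock -0.0003 -0.1056 [ 7.921e-01  6.104e-01  4.000e-04 -3.000e-04] F [-0.18 -0.34 -0.02] 0.0005476103133624342
```

View pics/b1.png

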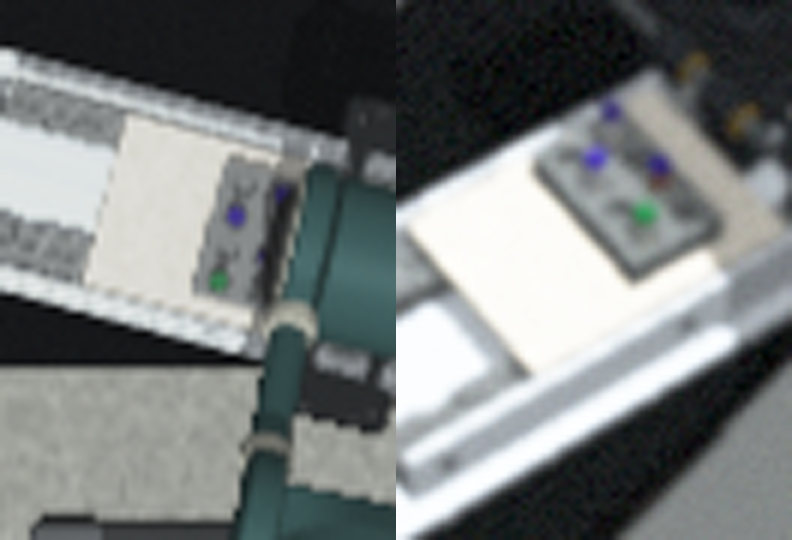

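Request:
servo_tool([
  [[0.001, 0.0039, 0, 0, 0, 0], [0.002, 0.0077, 0, 0, 0, 0], [0.003, 0.0116, 0, 0, 0, 0], [0.004, 0.0155, 0, 0, 0, 0], [0.005, 0.0194, 0, 0, 0, 0], [0.006, 0.0232, 0, 0, 0, 0], [0.007, 0.0271, 0, 0, 0, 0], [0.008, 0.031, 0, 0, 0, 0], [0.009, 0.0348, 0, 0, 0, 0], [0.01, 0.0387, 0, 0, 0, 0], [0.0105, 0.0407, 0, 0, 0, 0], [0.011, 0.0426, 0, 0, 0, 0]],
])

```text
time_s: 13.92
tool_pos: [0.4407, -0.0305, 0.0216]
tool_rot: [0.792, 0.611, -0.0, -0.0]
contact_force: [-0.7, -2.9, 1.5]
finger_gap: 0.0004
```

```bash
python3 bd.py; python3 look.py b2 .45 .05 .05
```

```text
0.048 -0.042 lead 0.101 -14.0 board y 0.026
0.048 0.035 lead 0.1 -21.4 board y 0.025
0.042 -0.042 lead 0.098 -19.9 board y 0.023
0.042 0.035 lead 0.098 -21.9 board y 0.023
slab z 0.049382964390650264 625 ymax 0.09911276468502976
14.075 tool [ 0.4408 -0.0303  0.0216] dock -0.0003 -0.062 [ 7.921e-01  6.104e-01  2.000e-04 -2.000e-04] F [-0.34 -0.83 -0.05] 0.00011727964521875242
```

View pics/b2.png

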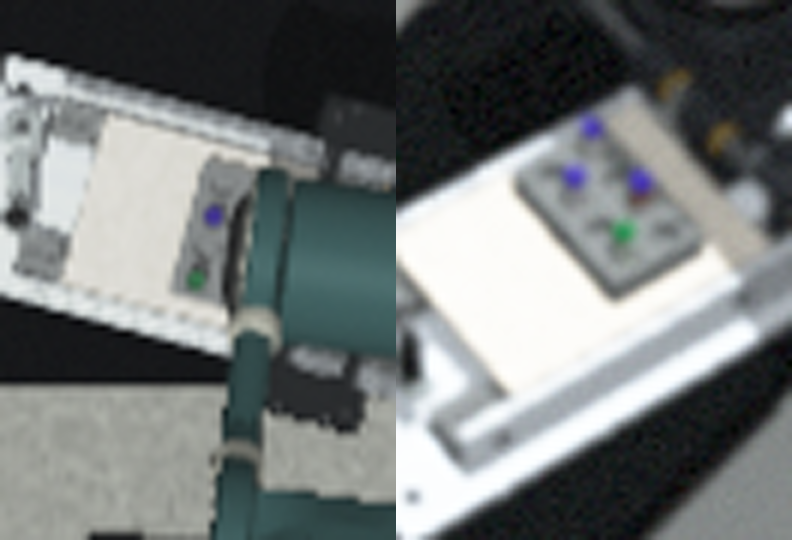

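Request:
servo_tool([
  [[0.00025, 0.001, 0, 0, 0, 0], [0.0005, 0.002, 0, 0, 0, 0], [0.00075, 0.003, 0, 0, 0, 0], [0.001, 0.004, 0, 0, 0, 0], [0.00125, 0.005, 0, 0, 0, 0], [0.0015, 0.006, 0, 0, 0, 0], [0.00175, 0.007, 0, 0, 0, 0], [0.002, 0.008, 0, 0, 0, 0]],
])

```text
time_s: 15.08
tool_pos: [0.4427, -0.0224, 0.0215]
tool_rot: [0.792, 0.61, -0.0, -0.0]
contact_force: [-0.6, -2.6, -1.5]
finger_gap: 0.0005
```

```bash
python3 bd.py
```

```text
0.048 -0.042 lead 0.108 -16.7 board y 0.033
0.048 0.035 lead 0.108 -19.7 board y 0.033
0.042 -0.042 lead 0.106 -17.1 board y 0.031
0.042 0.035 lead 0.106 -18.2 board y 0.031
slab z 0.049413143727268016 621 ymax 0.10726349473466207
```

Request:
servo_tool([
  [[0.00025, 0.001, 0, 0, 0, 0], [0.0005, 0.002, 0, 0, 0, 0]],
])

```text
time_s: 15.38
tool_pos: [0.4434, -0.0201, 0.0216]
tool_rot: [0.792, 0.61, 0.0, -0.0]
contact_force: [0.1, 0.4, 0.1]
finger_gap: 0.0003
```

Request:
servo_tool([
  [[0.00025, 0.001, 0, 0, 0, 0], [0.0005, 0.002, 0, 0, 0, 0]],
])

```text
time_s: 15.62
tool_pos: [0.4438, -0.0186, 0.0216]
tool_rot: [0.792, 0.611, -0.0, 0.0]
contact_force: [-1.2, -2.8, -0.2]
finger_gap: 0.0005
```

```bash
python3 bd.py
```

```text
0.048 -0.042 lead 0.114 -16.1 board y 0.039
0.048 0.035 lead 0.114 -15.3 board y 0.039
0.042 -0.042 lead 0.112 -16.2 board y 0.037
0.042 0.035 lead 0.112 -16.3 board y 0.037
slab z 0.04364413591389715 632 ymax 0.1112643277748962
```

Request:
servo_tool([
  [[-0.001, -0.0039, 0, 0, 0, 0], [-0.003, -0.0116, 0, 0, 0, 0], [-0.005, -0.0194, 0, 0, 0, 0], [-0.005, -0.0194, 0.03, 0, 0, 0], [-0.005, -0.0194, 0.07, 0, 0, 0], [-0.005, -0.0194, 0.11, 0, 0, 0], [-0.005, -0.0194, 0.11, 0, 0, 0]],
])

```text
time_s: 16.55
tool_pos: [0.4418, -0.0388, 0.1353]
tool_rot: [0.792, 0.61, 0.003, 0.003]
contact_force: [0.4, -0.7, -0.2]
finger_gap: 0.0005
```

```bash
python3 bd.py; python3 look.py b3 .47 .13 .05; python3 - <<'E'
from h import *
p=np.load("dock.npy"); c,s=np.cos(p[2]),np.sin(p[2])
def L(X): X=np.asarray(X)-np.array([p[0],p[1],0]); return np.stack([c*X[...,0]+s*X[...,1],-s*X[...,0]+c*X[...,1],X[...,2]],-1)
for cam in ["top","scene"]:
    d=read_camera(cam);uv=project(d,W(p,[[0,.14,.05]]))[0];x0,y0=(uv-[33,25]).astype(int)
    im=cv2.resize(d["image"][y0:y0+50,x0:x0+66,::-1],None,fx=12,fy=12,interpolation=cv2.INTER_CUBIC)
    for th,col in ((0,(0,255,0)),(.12,(0,255,255)),(.25,(0,0,255))):
        for z in (.0525,.0835):
            q=(project(d,W(p,[[.03-.055*np.cos(th),.145-.055*np.sin(th),z]]))[0]-[x0,y0]+.5)*12; cv2.circle(im,tuple(int(v) for v in q),4,col,-1)
    q=(project(d,W(p,[[.03,.145,.0525]]))[0]-[x0,y0]+.5)*12; cv2.circle(im,tuple(int(v) for v in q),4,(255,0,255),-1)
    cv2.imwrite(f"pics/lat_{cam}.png",im)
    for n in ["latch_post","latch","dropper","seal_jar"]:
        for b in boxes_of(cam,n)[:2]: print(cam,n,round(b["score"],2),L(b["location"]).round(3))
E
```

```text
0.048 -0.042 lead -0.009 -18.5 board y -0.084
0.048 0.035 lead 0.114 -15.9 board y 0.039
0.042 -0.042 lead 0.112 -18.1 board y 0.037
0.042 0.035 lead 0.112 -16.7 board y 0.037
slab z 0.043356627686711446 694 ymax 0.11123315663359984
16.7 tool [ 0.4379 -0.0381  0.1307] dock -0.0012 -0.0703 [ 7.921e-01  6.103e-01 -5.000e-04 -5.000e-04] F [-0.38 -0.18 -0.65] 0.00042271550390773807
top dropper 0.54 [0.037 0.209 0.06 ]
top seal_jar 0.54 [-0.017  0.258  0.042]
top seal_jar 0.21 [0.008 0.11  0.008]
scene latch_post 0.45 [0.003 0.141 0.052]
scene latch 0.76 [-0.003  0.142  0.052]
scene dropper 0.73 [0.031 0.224 0.055]
scene seal_jar 0.82 [-0.026  0.259  0.04 ]
scene seal_jar 0.71 [-0.019 -0.004  0.023]
```

View pics/lat_top.png

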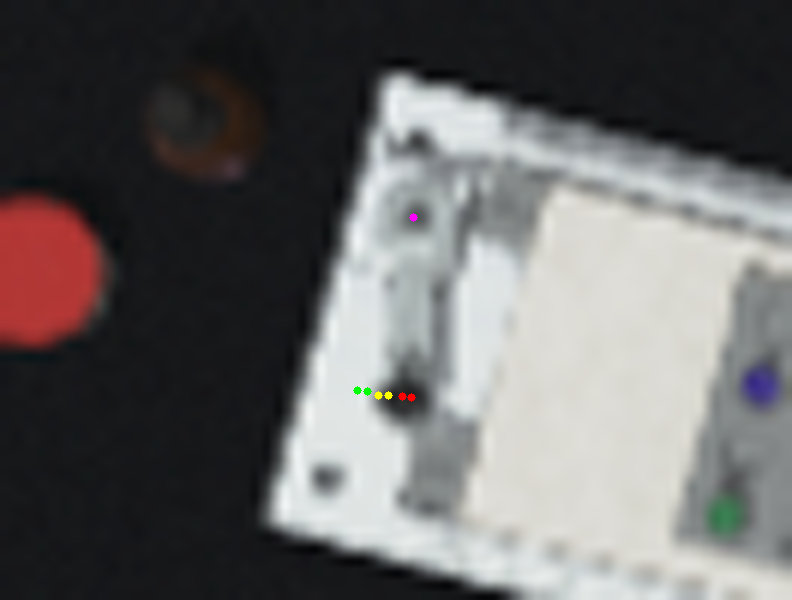

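View pics/lat_scene.png

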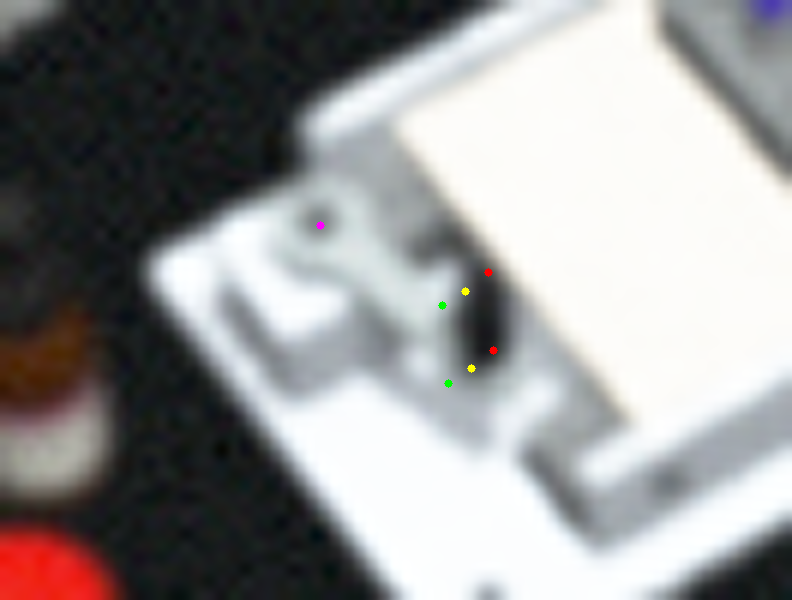

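Request:
servo_tool([
  [[0.005, 0.03, 0, 0, 0, 0], [0.01, 0.065, 0, 0, 0, 0], [0.016, 0.1, 0, 0, 0, 0], [0.022, 0.135, 0, 0, 0, 0], [0.027, 0.17, 0, 0, 0, 0], [0.033, 0.205, 0, 0, 0, 0], [0.037, 0.23, 0, 0, 0, 0], [0.039, 0.243, 0, 0, 0, 0], [0.039, 0.243, -0.02, 0, 0, 0], [0.039, 0.243, -0.04, 0, 0, 0], [0.039, 0.243, -0.05, 0, 0, 0], [0.039, 0.243, -0.05, 0, 0, 0]],
])

```text
time_s: 18.7
tool_pos: [0.4771, 0.2045, 0.0809]
tool_rot: [0.792, 0.61, -0.001, -0.0]
contact_force: [0.3, 0.1, 0.3]
finger_gap: 0.0005
```

```bash
python3 fing.py;python3 look.py c1 .49 .18 .05
```

```text
18.7 [0.47709049 0.20446156 0.08085245] [0.3 0.1 0.3]
tcp dock [-0.024   0.1744  0.0809]
13
95 1 x -0.02 -0.02 y 0.183 0.183
100 3 x -0.037 -0.018 y 0.182 0.185
105 5 x -0.037 -0.021 y 0.184 0.186
110 1 x -0.034 -0.034 y 0.185 0.185
115 1 x -0.042 -0.042 y 0.186 0.186
125 1 x -0.04 -0.04 y 0.179 0.179
18.85 tool [0.4785 0.2051 0.0824] dock -0.0228 0.1753 [7.921e-01 6.104e-01 6.000e-04 2.000e-04] F [ 0.4  -0.31  0.4 ] 0.000607537145000486
```

View pics/fing.png

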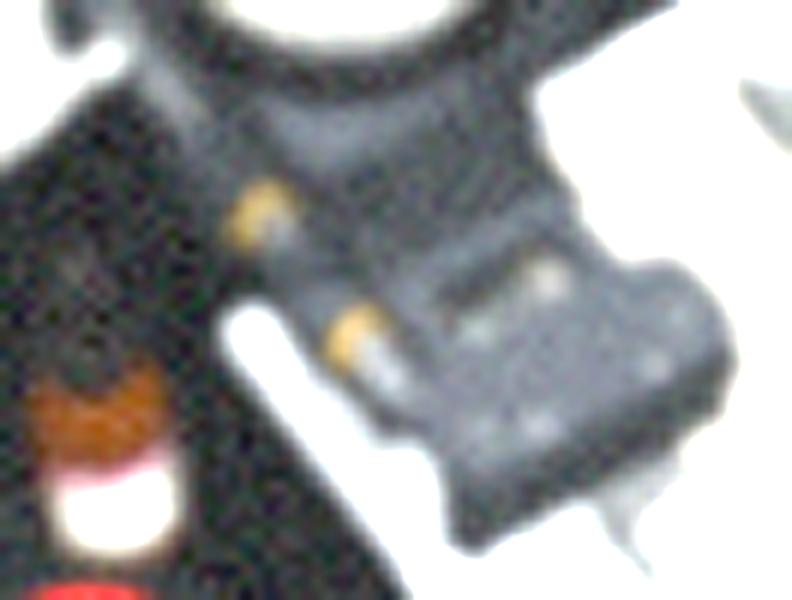

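View pics/c1.png

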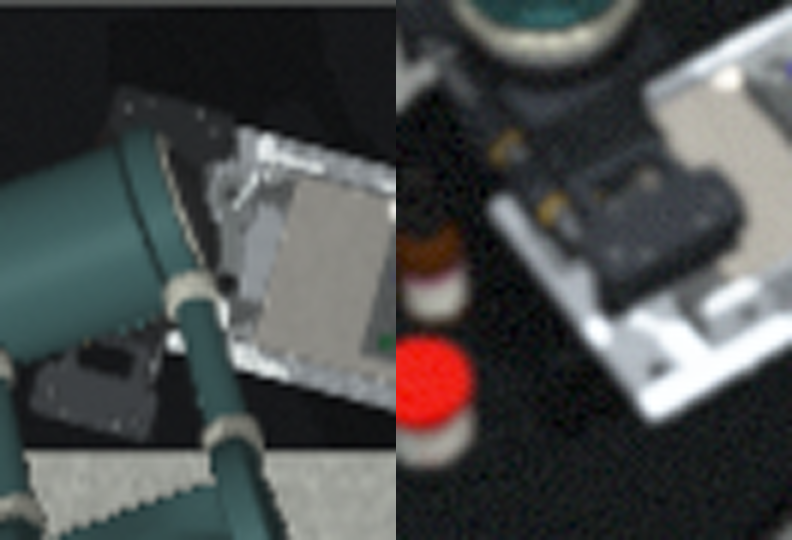

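```bash
cat > arc.py <<'E'
from h import *
import sys
p=np.load("dock.npy")
def tcp(th,d=.017):
    return W(p,[[.03-.055*np.cos(th)-d*np.sin(th),.145-.055*np.sin(th)+d*np.cos(th),.049]])[0]
ref=np.array([.4773,.2052,.0490]) # commanded at start of call
a0=float(sys.argv[1]);a1=float(sys.argv[2]);yaw0=float(sys.argv[3]);n=int(sys.argv[4])
if len(sys.argv)>5: ref=tcp(float(sys.argv[5]))
for th in np.linspace(a0,a1,n): 
    v=tcp(th)-ref; print([round(v[0],4),round(v[1],4),round(v[2],3),0,0,round(np.degrees(th)-yaw0,1)],round(th,2))
E
python3 arc.py .2 .84 0 9; echo; python3 arc.py .92 1.48 48 8 .84
```

```text
[np.float64(-0.0093), np.float64(-0.0228), np.float64(0.0), 0, 0, np.float64(11.5)] 0.2
[np.float64(-0.0108), np.float64(-0.0272), np.float64(0.0), 0, 0, np.float64(16.0)] 0.28
[np.float64(-0.0118), np.float64(-0.0316), np.float64(0.0), 0, 0, np.float64(20.6)] 0.36
[np.float64(-0.0125), np.float64(-0.0362), np.float64(0.0), 0, 0, np.float64(25.2)] 0.44
[np.float64(-0.0129), np.float64(-0.0408), np.float64(0.0), 0, 0, np.float64(29.8)] 0.52
[np.float64(-0.0128), np.float64(-0.0454), np.float64(0.0), 0, 0, np.float64(34.4)] 0.6
[np.float64(-0.0124), np.float64(-0.05), np.float64(0.0), 0, 0, np.float64(39.0)] 0.68
[np.float64(-0.0117), np.float64(-0.0545), np.float64(0.0), 0, 0, np.float64(43.5)] 0.76
[np.float64(-0.0105), np.float64(-0.059), np.float64(0.0), 0, 0, np.float64(48.1)] 0.84

[np.float64(0.0015), np.float64(-0.0044), np.float64(0.0), 0, 0, np.float64(4.7)] 0.92
[np.float64(0.0033), np.float64(-0.0086), np.float64(0.0), 0, 0, np.float64(9.3)] 1.0
[np.float64(0.0055), np.float64(-0.0127), np.float64(0.0), 0, 0, np.float64(13.9)] 1.08
[np.float64(0.0079), np.float64(-0.0165), np.float64(0.0), 0, 0, np.float64(18.5)] 1.16
[np.float64(0.0107), np.float64(-0.0202), np.float64(0.0), 0, 0, np.float64(23.0)] 1.24
[np.float64(0.0138), np.float64(-0.0237), np.float64(0.0), 0, 0, np.float64(27.6)] 1.32
[np.float64(0.0171), np.float64(-0.0268), np.float64(0.0), 0, 0, np.float64(32.2)] 1.4
[np.float64(0.0207), np.float64(-0.0297), np.float64(0.0), 0, 0, np.float64(36.8)] 1.48
```

Request:
servo_tool([
  [[0, 0, -0.015, 0, 0, 0], [0, 0, -0.03, 0, 0, 3], [0, 0, -0.033, 0, 0, 6], [-0.004, -0.01, -0.033, 0, 0, 9], [-0.0075, -0.0185, -0.033, 0, 0, 11.5], [-0.0093, -0.0228, -0.033, 0, 0, 11.5], [-0.0108, -0.0272, -0.033, 0, 0, 16], [-0.0118, -0.0316, -0.033, 0, 0, 20.5], [-0.0125, -0.0362, -0.033, 0, 0, 25], [-0.0129, -0.0408, -0.033, 0, 0, 30]],
])

```text
time_s: 20.1
tool_pos: [0.4648, 0.1643, 0.0483]
tool_rot: [0.606, 0.795, 0.0, -0.0]
contact_force: [0.0, 1.1, -1.1]
finger_gap: 0.0006
```

```bash
python3 fing.py;python3 look.py c2 .48 .15 .05
```

```text
20.1 [0.46476129 0.16429769 0.04834723] [ 0.   1.1 -1.1]
tcp dock [-0.0258  0.1324  0.0483]
54
65 4 x -0.031 -0.026 y 0.138 0.144
70 5 x -0.04 -0.025 y 0.136 0.146
75 11 x -0.042 -0.023 y 0.127 0.146
80 13 x -0.044 -0.021 y 0.127 0.147
85 8 x -0.045 -0.021 y 0.133 0.147
90 7 x -0.043 -0.019 y 0.135 0.148
95 1 x -0.018 -0.018 y 0.147 0.147
100 3 x -0.024 -0.02 y 0.146 0.148
105 2 x -0.022 -0.019 y 0.146 0.147
20.25 tool [0.4649 0.1642 0.0485] dock -0.0257 0.1323 [6.080e-01 7.939e-01 1.000e-04 0.000e+00] F [ 0.06 -0.61 -0.87] 0.00020920537964023146
```

View pics/c2.png

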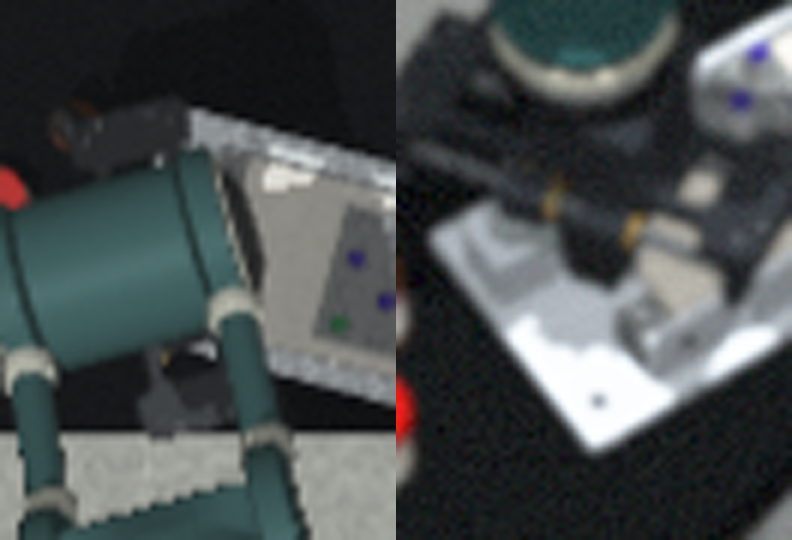

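Request:
servo_tool([
  [[0.0001, -0.0046, 0, 0, 0, 4.5], [0.0005, -0.0092, 0, 0, 0, 9], [0.0012, -0.0137, 0, 0, 0, 13.5], [0.0024, -0.0182, 0, 0, 0, 18], [0.0039, -0.0226, 0, 0, 0, 22.5], [0.0057, -0.0268, 0, 0, 0, 27], [0.0079, -0.0309, 0, 0, 0, 32], [0.0103, -0.0347, 0, 0, 0, 36.5]],
])

```text
time_s: 21.25
tool_pos: [0.4753, 0.1297, 0.0486]
tool_rot: [0.327, 0.945, 0.0, -0.0]
contact_force: [0.3, 0.5, 0.0]
finger_gap: 0.0001
```

```bash
python3 fing.py;python3 look.py c3 .48 .12 .05
```

```text
21.25 [0.47529511 0.12974706 0.04857012] [0.3 0.5 0. ]
tcp dock [-0.007   0.1016  0.0486]
74
60 1 x -0.016 -0.016 y 0.098 0.098
65 6 x -0.017 -0.01 y 0.098 0.116
70 6 x -0.017 -0.01 y 0.102 0.112
75 13 x -0.023 -0.008 y 0.098 0.117
80 9 x -0.02 -0.01 y 0.097 0.116
85 12 x -0.02 -0.009 y 0.096 0.115
90 5 x -0.021 -0.011 y 0.093 0.115
95 10 x -0.021 -0.01 y 0.093 0.116
100 5 x -0.021 -0.012 y 0.097 0.109
105 7 x -0.02 -0.012 y 0.098 0.108
21.4 tool [0.4753 0.1296 0.0486] dock -0.0069 0.1014 [3.290e-01 9.443e-01 1.000e-04 1.000e-04] F [-0.53  0.38  0.09] 0.0004086747906595882
```

View pics/c3.png

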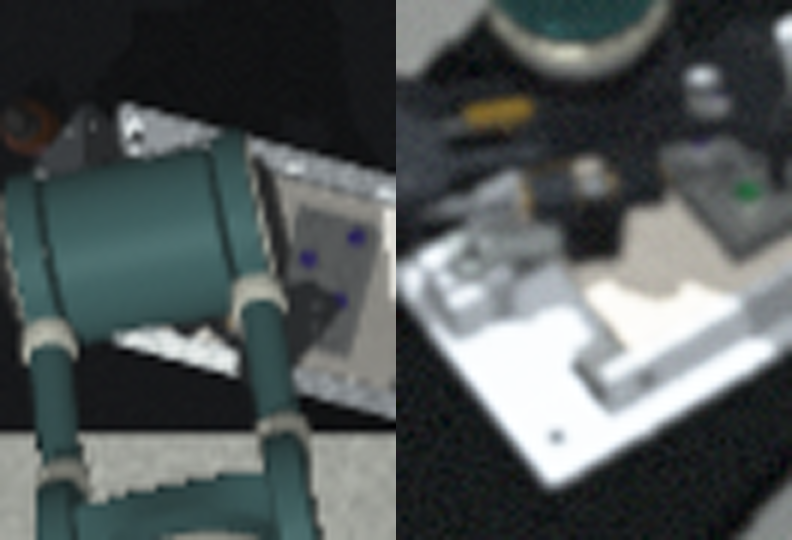

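Request:
servo_tool([
  [[0.0028, -0.0037, 0, 0, 0, 4.5], [0.0059, -0.0072, 0, 0, 0, 9], [0.0092, -0.0103, 0, 0, 0, 13.5], [0.0128, -0.0132, 0, 0, 0, 18], [0.0128, -0.0132, 0, 0, 0, 18]],
])

```text
time_s: 22.02
tool_pos: [0.4881, 0.1164, 0.0486]
tool_rot: [0.177, 0.984, -0.0, 0.0]
contact_force: [-0.3, 0.6, -0.0]
finger_gap: 0.0005
```

```bash
python3 fing.py;python3 look.py c4 .49 .12 .05; python3 arc.py 1.52 1.68 84.8 5 1.48
```

```text
22.025 [0.48807031 0.11641292 0.04855928] [-0.3  0.6 -0. ]
tcp dock [0.0087 0.0919 0.0486]
65
55 1 x 0.006 0.006 y 0.097 0.097
60 1 x 0.003 0.003 y 0.095 0.095
65 5 x -0.001 0.004 y 0.088 0.095
70 6 x -0.002 0.002 y 0.085 0.106
75 9 x -0.004 0.001 y 0.084 0.105
80 12 x -0.003 0.009 y 0.082 0.108
85 10 x -0.003 0.002 y 0.08 0.108
90 9 x -0.003 0.002 y 0.084 0.107
95 5 x -0.003 0.001 y 0.08 0.087
100 3 x -0.003 0.0 y 0.078 0.084
105 4 x -0.004 0.002 y 0.079 0.086
22.175 tool [0.4878 0.1165 0.0486] dock 0.0085 0.0919 [ 0.1768  0.9843 -0.     -0.    ] F [ 0.36 -1.22  0.1 ] 0.00014184240097874585
[np.float64(0.0019), np.float64(-0.0013), np.float64(0.0), 0, 0, np.float64(2.3)] 1.52
[np.float64(0.0038), np.float64(-0.0026), np.float64(0.0), 0, 0, np.float64(4.6)] 1.56
[np.float64(0.0058), np.float64(-0.0038), np.float64(0.0), 0, 0, np.float64(6.9)] 1.6
[np.float64(0.0078), np.float64(-0.0049), np.float64(0.0), 0, 0, np.float64(9.2)] 1.64
[np.float64(0.0098), np.float64(-0.0059), np.float64(0.0), 0, 0, np.float64(11.5)] 1.68
```

View pics/c4.png

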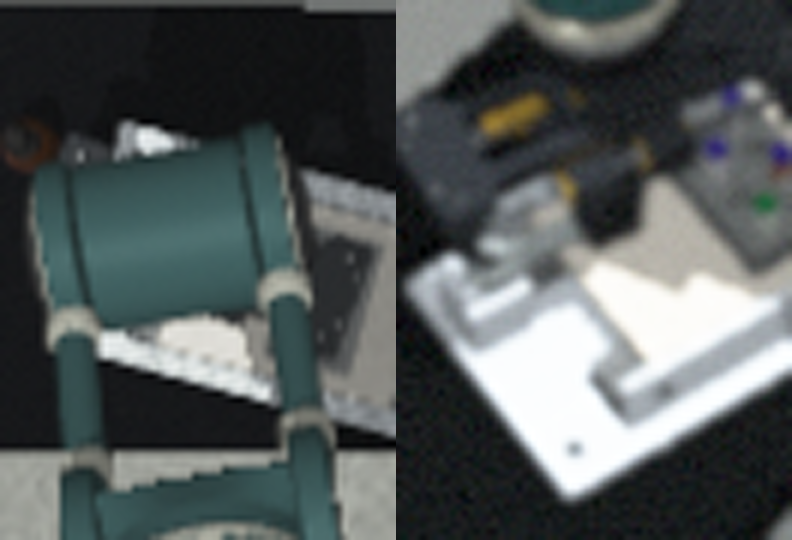

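Request:
servo_tool([
  [[0.001, -0.0006, 0, 0, 0, 1], [0.002, -0.0012, 0, 0, 0, 2], [0.003, -0.0018, 0, 0, 0, 3], [0.0038, -0.0024, 0, 0, 0, 4], [0.0038, -0.0024, 0, 0, 0, 4]],
])

```text
time_s: 22.8
tool_pos: [0.4919, 0.1139, 0.0486]
tool_rot: [0.141, 0.99, -0.0, 0.0]
contact_force: [-0.2, -0.8, 0.4]
finger_gap: -0.0001
```

Request:
servo_tool([
  [[0.001, -0.0004, 0, 0, 0, 0], [0.001, -0.0004, 0, 0, 0, 0]],
])

```text
time_s: 23.05
tool_pos: [0.4925, 0.1136, 0.0486]
tool_rot: [0.141, 0.99, 0.0, -0.0]
contact_force: [-1.6, 1.3, 1.5]
finger_gap: 0.0003
```

Request:
servo_tool([
  [[0.001, -0.0004, 0, 0, 0, 0], [0.001, -0.0004, 0, 0, 0, 0]],
])

```text
time_s: 23.3
tool_pos: [0.4926, 0.1135, 0.0485]
tool_rot: [0.142, 0.99, 0.0, -0.001]
contact_force: [-5.0, 3.3, 4.0]
finger_gap: 0.0001
```

Request:
servo_tool([
  [[-0.004, 0.001, 0, 0, 0, 0], [-0.01, 0.0025, 0, 0, 0, 0], [-0.015, 0.004, 0, 0, 0, 0], [-0.015, 0.004, 0.03, 0, 0, 0], [-0.015, 0.004, 0.08, 0, 0, 0], [-0.015, 0.004, 0.13, 0, 0, 0], [-0.015, -0.03, 0.16, 0, 0, 0], [-0.02, -0.08, 0.16, 0, 0, 0], [-0.03, -0.13, 0.16, 0, 0, 0], [-0.04, -0.18, 0.16, 0, 0, 0], [-0.04, -0.22, 0.16, 0, 0, 0], [-0.04, -0.22, 0.16, 0, 0, 0], [-0.04, -0.22, 0.16, 0, 0, 0]],
])

```text
time_s: 24.92
tool_pos: [0.4536, -0.1065, 0.2085]
tool_rot: [0.142, 0.99, 0.0, -0.0]
contact_force: [-0.2, -0.2, 0.1]
finger_gap: 0.0003
```

```bash
python3 bd.py; python3 - <<'E'
from h import *
p=np.load("dock.npy"); c,s=np.cos(p[2]),np.sin(p[2])
def L(X): X=np.asarray(X)-np.array([p[0],p[1],0]); return np.stack([c*X[...,0]+s*X[...,1],-s*X[...,0]+c*X[...,1],X[...,2]],-1)
for cam in ["top","scene"]:
    d=read_camera(cam);uv=project(d,W(p,[[0,.12,.05]]))[0];x0,y0=(uv-[33,25]).astype(int)
    im=cv2.resize(d["image"][y0:y0+50,x0:x0+66,::-1],None,fx=12,fy=12,interpolation=cv2.INTER_CUBIC)
    for th,col in ((1.35,(0,0,255)),(1.57,(0,255,0))):
        for z in (.0525,.0835):
            q=(project(d,W(p,[[.03-.055*np.cos(th),.145-.055*np.sin(th),z]]))[0]-[x0,y0]+.5)*12; cv2.circle(im,tuple(int(v) for v in q),4,col,-1)
    cv2.imwrite(f"pics/end_{cam}.png",im)
    for n in ["dropper","seal_jar","beaker","tip_box","notebook","timer","flask"]:
        for b in boxes_of(cam,n)[:1]: print(cam,n,round(b["score"],2),np.round(b["location"],3))
print(get_obs()["time_s"],get_obs()["contact_force"])
E
```

```text
0.048 -0.042 lead -0.009 -17.5 board y -0.084
0.048 0.035 lead 0.081 -28.6 board y 0.006
0.042 -0.042 lead 0.112 -18.0 board y 0.037
0.042 0.035 lead 0.08 -27.1 board y 0.005
slab z 0.04349685666878489 776 ymax 0.11147317411108856
top dropper 0.7 [0.449 0.069 0.008]
top seal_jar 0.65 [0.508 0.283 0.041]
top tip_box 0.7 [0.396 0.442 0.075]
top notebook 0.94 [ 0.426 -0.41   0.017]
top timer 0.51 [ 0.568 -0.416  0.056]
top flask 0.58 [ 0.672 -0.186  0.042]
scene dropper 0.5 [0.547 0.238 0.054]
scene seal_jar 0.56 [0.496 0.288 0.044]
scene tip_box 0.57 [0.382 0.452 0.076]
scene notebook 0.96 [ 0.424 -0.406  0.017]
scene timer 0.42 [0.546 0.239 0.054]
scene flask 0.7 [ 0.675 -0.182  0.051]
25.775 [-0.43690737  1.44650083 -0.40681395]
```

View pics/end_top.png

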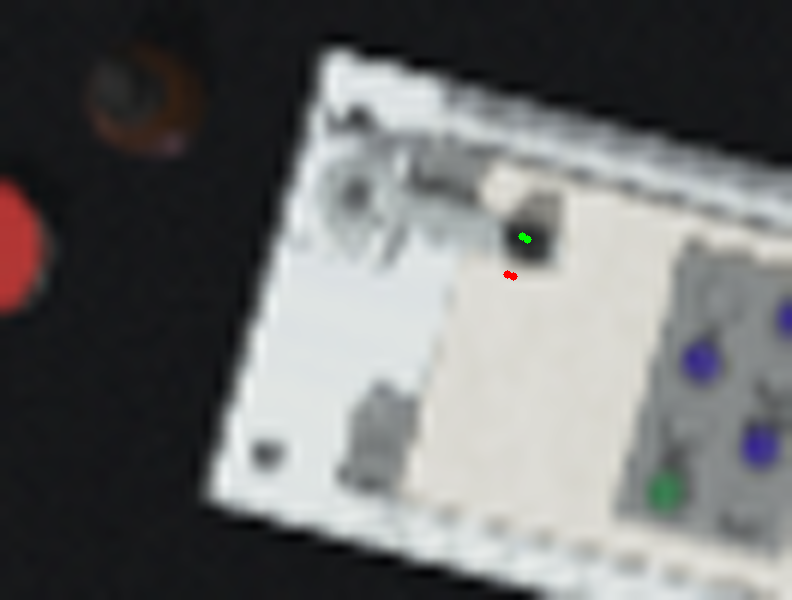

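View pics/end_scene.png

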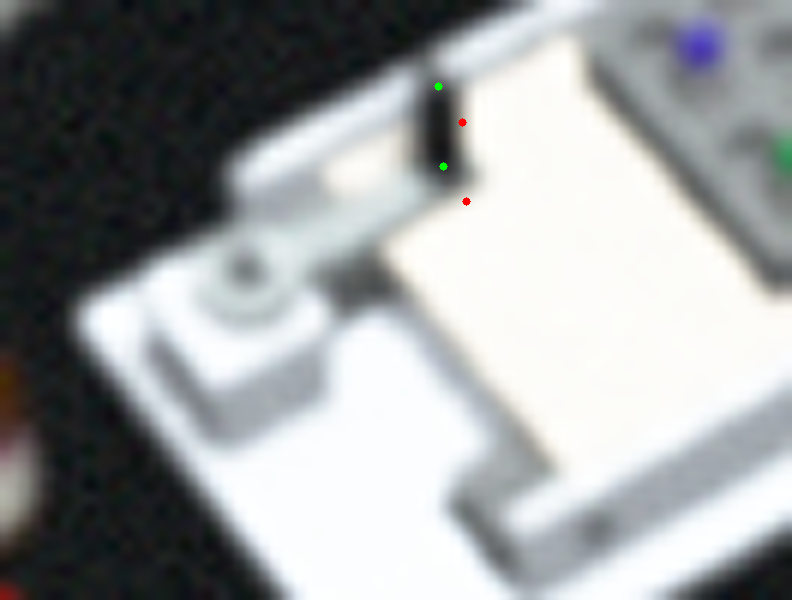

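The post stands at the 1.57 rad marks in both views (top pixel 525,240; scene 440,130), well past the 1.35 marks. The arm lies over the board edge and the slab top is at z ≈ 43.5 mm.

```bash
python3 -c "
from rig import *
print(hand_in())"
```

```text
the job is handed in; nothing more can be done
None
```

I pushed the board into the notches, turned the latch over its edge to the stop, backed the arm clear and handed the job in at about 26 s.

**Board:** It slid under about 3.5 N. It then dropped about 6 mm, with the slab top measured at 49.4 mm before and 43.5 mm after. Its position along the rails is about +37 mm, where the limit is 30 to 40 mm and the fit is good to 2–3 mm. No reading I took while pushing it was above about 4 N.

**Latch:** I pushed the post round until the force rose to about 7 N at the stop. In both camera views the post stands at the predicted 1.57 rad position, and the arm lies over the board edge.

**Checks that failed or disagreed:**
- **First approach:** The real fingertip sat about 25 mm higher than the stated tool geometry. My first approach passed over the board without touching it. I saw this in the images, backed off and corrected the height.
- **Board edge readings:** Two of the four last edge readings picked up the latch arm, and one gave a false edge at -9 mm. I relied on the remaining edge reading and the depth.
- **Bystanders:** The seal jar, tip box, notebook and flask were found where they began, to within the detection error. The top camera also found the timer in place and the scene camera the dropper, while each camera's other hit on these was plainly false (top dropper, scene timer). The beaker was not found in the last look, probably because the arm hid it; there was no contact force near it.

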